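# Fit and tighten a band clamp on the vapour extractor's barbed outlet

## Robot

A 7-joint arm with a two-finger parallel gripper is mounted at the origin on the work surface. World frame = base frame: x ahead of the robot, y to its left, z up, the work surface at z = 0. Lengths are in m, angles in rad, forces in N, time in s.
With the tool pointing down it reaches from about 0.425 to 0.95 m from the base axis. Payload 4.7 kg.
Tool frame: the origin (TCP) lies at the very end of the fingers, on their centre line; the grasp point (between the pads) lies 19 mm behind it; z points along the fingers, y is the direction in which the jaws open and shut (so a half turn about z gives the same grasp; the last joint's range is limited). The gripper opens to 85 mm and grips with 20 to 120 N. Pads are 22 mm wide; open, the fingers measure 114 mm over their backs; the gripper's body (76 mm by 85 mm) begins 54 mm behind the grasp point. The pads swing forward as they close: fully open they stand 13 mm farther back than shut.
Start: joints at [1.217, 0.469, -0.049, 1.532, 0.024, 1.141, -0.082], TCP at [0.215, -0.64, 0.231] pointing down, gripper open.
Joint ranges: [-2.59, 2.59], [-0.33, 1.99], [-1.39, 1.29], [0.1, 2.45], [-1.04, 4.18], [0.21, 1.99], [-2.66, 2.66]. Speed limits (rad/s): [2.57, 2.57, 3.14, 3.14, 3.14, 3.14, 3.14].

## Interface

Orientations are given as a unit quaternion [w, x, y, z].
In Python, from cell import robot gives the robot as it stands.
- The arm moves only by the tool carry_out, never from a script. Its argument "deltas" is a list of rows, each a list of 5 numbers: the finger opening in mm, from 0 to 85.4, then the shift along the tool's x, y, z in mm, then the turn about the tool's z in rad. A call has 1 to 12 rows; each row is the pose to reach, as a shift and turn from the pose measured when the call began, along the tool's axes at that moment; what a row does not reach only later rows make up. A row lasts 1/8 s, in which the tool goes at most 62.5 mm and 10.7 degrees, less where a joint would pass 70% of its speed; a pose out of reach is approached as far as the arm can. A call with a gripper value outside its range is refused whole. The fingers move at their own pace and stop on an object; "grip_force" is the grip in N (left out, the last holds). Time passes only in rows, so rows that repeat a pose let the fingers close. It gives the time, the measured TCP pose, the force and the opening at its end, in the units of the state.
- robot.get_obs(): the state, without advancing time (a new reading comes with each control period).
- robot.snapshot(name): name is "scene" or "top" or "wrist"; returns (picture, depth): 480x640x3 uint8, red, green, blue; 480x640 float32, m along the optical axis (not along the pixel's ray), 0 where there is no reading.
- robot.get_calibration(name): a dict with "fx", "fy", "cx", "cy" (pixels), "T" (4x4, takes a point from camera to world coordinates); the wrist camera has in their place "T_tool_cam" (4x4, takes a point from camera to tool coordinates, whose origin is the TCP and whose axes are the flange's). Camera axes: x right, y down, z forward; pixel columns grow to the right and rows downward; lengths in m; the calibration is good to about 2 mm. A picture is of the moment at which its call begins: read the wrist's pose just before it. get_calibration takes no time and is no camera call.
- robot.close_job(): hands the job in, once; it reports no verdict.
The state is a dict: "t": time; "q": joint angles; "joint_velocities": joint speeds; "joint_efforts": joint torques, N m; "tool_pos": TCP position; "ee_rot": TCP orientation; "ft_force": force on the tool from outside, world axes, zero at the start; "moment": the same for the moment, N m; "width": finger opening in m.
Only numpy, scipy, OpenCV 4.12 (cv2) and the standard library are available. Lean on these libraries where they do the work, as an engineer would, in place of code of your own. Each camera call takes 0.05 s, during which the arm holds its last target.

## Task

Pick the steel band clamp off its white rest, keep its red wing key upright on top, and slide it over the barbed outlet stub of the white vapour extractor, past the orange barbs, until it is fully home against the blue shoulder. Then let go of the band and turn the wing key clockwise (seen from above) until the clamp is snug on the neck, without ramming the shoulder and without overtightening, and let go. Leave the other things on the bench as they are.

Things in the scene. Friction and masses are not known exactly. Their poses are not given: they have to be found in the camera images.
- clamp: Steel band clamp, 90 g, standing loose on the rest, origin 50 mm over the bench. Origin at the band's centre; x = band axis and push direction, z up. Band: inner radius 18, outer 21 mm, 16 mm wide (x -8..+8). On its -y side a screw housing, x -8..+8, y -36..-25, z -14..+20 mm, with the wing key on top. Below z -12 mm the rest begins.
- clamp_grip (a point): Middle of band and housing, clamp frame (0, -7.5, 0) mm, axes as the clamp's. Here the clamp is 57 mm wide along y (y -36..+21 of the clamp): grasp it across y from above, one finger either side, fingertips about 6 mm below this point, grip about 60 N.
- key: Red wing key of the screw. Origin on the screw's vertical axis, in the clamp's frame (0, -30.5, +20) mm. Wing 24 mm long (own x), 6 mm thick (own y), from 5 to 27 mm above the origin. At the start its x is turned 0 to 0.2 rad clockwise (from above) from the clamp's x; it can go to 1.9 rad. Clockwise tightens: the shoe comes out 8 mm per rad.
- key_top (a point): Middle of the wing, 16 mm above the key's origin; pinch across its thickness (axes as the key's). The screw turns with a steady drag of 0.27 N m (less shows at a standstill) and stays where left. Once the shoe presses on the neck (somewhere 0.6 to 1.3 rad from the clamp's x, different each time: feel for it) the torque climbs about 0.7 N m per rad.
- shoe: Brass shoe inside the clamp's housing, driven along the clamp's +y by the key. Origin at the clamp's origin when unturned; its flat face 24 mm from it towards -y. Snug: it presses the neck with 13 to 21 N, which is 0.10 to 0.17 N m of key torque above the free drag. Overtightened: 28 N, 0.22 N m above the drag.
- port: White vapour extractor, fixed, 150 x 170 x 120 mm; its outlet stub sticks out level towards the body's -x, axis 90 mm over the bench. Origin on the bench below the seat; x = push direction, z up; the white box begins at x +50 mm. The neck has 16 mm radius; on its -y side a sprung orange tongue, on which the shoe presses (about 20 N per mm), stands out 0 to 4.5 mm.
- stub_tip (a point): Tip of the stub, on its axis, 44 mm before the seat. From here a cone widens from 8 to 12.5 mm radius over 10 mm. Orange sprung barbs above and below, crests 12 mm before the seat and 20 mm off the axis, give way as the band is pushed over them with about 6 to 18 N.
- seat (a point): Point on the stub's axis where the clamp's origin lies when fully home; axes as the extractor's. Let go here, the clamp sinks 2 mm to hang on the neck; a ledge on the -y side, 16 mm below the axis, holds the housing level. The band has 2 mm play on the neck: tightening draws it sideways, so follow the side force (or let go and retake the key), else the hand and not the neck bears the shoe.
- shoulder: Blue plastic flange that stops the clamp, with a plate behind the screw housing; its front face is 8 mm beyond the seat. Origin on the stub's axis in that face. Must not be pressed with more than 40 N.
- rest: White plastic rest fixed to the bench, 75 x 95 mm foot, on which the clamp stands at the start; origin on the bench below the clamp's origin, axes as the clamp's. Its foot is 10 mm thick, its cheeks reach 38 mm above the bench.
- jar_tray: Blue tray 120 x 120 mm with four sample jars 53 mm high, fixed to the bench; origin under its centre.
- beaker: Glass beaker, 70 mm wide, 90 mm high, origin under its centre. Not needed.
- reagent_bottle: White jar with black cap, 64 mm wide, 120 mm high. Not needed.
- rinse_bottle: White bottle, 56 mm wide, 130 mm high. Not needed.
- sample_jar: Clear sample jar, 46 mm wide, 55 mm high. Not needed.
- sample_jar2: Green sample jar, 46 mm wide, 55 mm high. Not needed.
- screwdriver: Screwdriver with a red handle. Not needed.
- spare_band: Plain spare band lying flat, 44 mm across, 12 mm high. Not needed.
Not all that is in view belongs to the job. What is shaped like the clamp but brown is not meant.

How it is judged:
By the outcome, as a careful person would: the job done as asked, in the order asked, and still so for the second after the job is handed in, with the robot touching nothing.
It also fails if it takes over 72 s, if anything falls off the work surface, if the arm or the gripper's body presses on something with over 40 N, if the wrist force passes 120 N, or if a joint passes its speed limit or range.

## Working session

There is one attempt and no reset: what is moved stays moved. The work goes in short steps, Python scripts to look and compute and a tool call to move; the robot and the scene stay as the last step left them, time stands still between calls to the robot, and variables do not carry over. Pictures are saved under pics/ and viewed, and the job is handed in when it is done.

Besides the shell and the picture viewer there is one more tool, called after "Call:" as name(argument=value, ...) on one line, values as JSON. carry_out: Moves the arm, as the interface text tells. Its arguments: {"type":"object","properties":{"deltas":{"type":"array","items":{"type":"array","items":{"type":"number"}}},"grip_force":{"type":"number"}},"required":["deltas"]}

```bash
ls; mkdir -p pics
python3 - <<'E'
from cell import robot
import cv2,numpy as np
o=robot.get_obs(); print(o)
for n in ["scene","top","wrist"]:
    p,d=robot.snapshot(n); cv2.imwrite(f"pics/{n}0.png",p[:,:,::-1]); np.save(f"pics/{n}0.npy",d)
    c=robot.get_calibration(n); print(n,c)
E
```

```text
pics
{'t': 0.0, 'q': array([ 1.2170811 ,  0.46941147, -0.04857152,  1.53369047,  0.02409314,
        1.1409793 , -0.08231267]), 'joint_velocities': array([-4.08919570e-05,  1.23476284e-03,  1.43380885e-03, -1.44677360e-03,
       -1.40930819e-03, -1.90827837e-05, -1.45323644e-03]), 'joint_efforts': array([-2.39699484e-04, -5.10316122e+01, -4.65493498e-02, -2.37719125e+01,
        1.07340451e-02,  7.49129016e-03,  2.47901590e-05]), 'tool_pos': array([ 0.2152301 , -0.63915763,  0.230283  ]), 'ee_rot': array([-9.32469086e-04,  9.86840794e-01,  1.61692120e-01, -1.90167997e-04]), 'ft_force': array([ 0.24752999, -0.35141271, -0.19728595]), 'moment': array([-0.00682729, -0.00235211, -0.03115742]), 'width': 0.08577304428483278}
scene {'fx': 620.7315439860408, 'fy': 620.7315439860408, 'cx': 326.0027715682403, 'cy': 238.16969303964297, 'T': array([[-0.67379975,  0.40217942, -0.61987548,  1.30224039],
       [ 0.73884493,  0.37817472, -0.55775627,  0.66444919],
       [ 0.01010315, -0.83380789, -0.55196225,  0.74386051],
       [ 0.        ,  0.        ,  0.        ,  1.        ]])}
top {'fx': 
[... 205 characters left out ...]
2e-01, -2.69835516e-02, -9.00530984e-04,
         3.52112381e-02],
       [ 2.58111015e-03, -6.23117104e-02, -9.98053400e-01,
         1.11507228e+00],
       [ 0.00000000e+00,  0.00000000e+00,  0.00000000e+00,
         1.00000000e+00]])}
wrist {'fx': 354.921528584457, 'fy': 354.921528584457, 'cx': 316.8344655757133, 'cy': 243.70494092947126, 'T_tool_cam': array([[-2.43917356e-04, -9.63221936e-01, -2.68706984e-01,
         6.82203450e-02],
       [ 9.99999766e-01, -4.06728516e-04,  5.50237015e-04,
        -5.75138842e-04],
       [-6.39291155e-04, -2.68706787e-01,  9.63221809e-01,
        -1.42627862e-01],
       [ 0.00000000e+00,  0.00000000e+00,  0.00000000e+00,
         1.00000000e+00]])}
```

View pics/scene0.png

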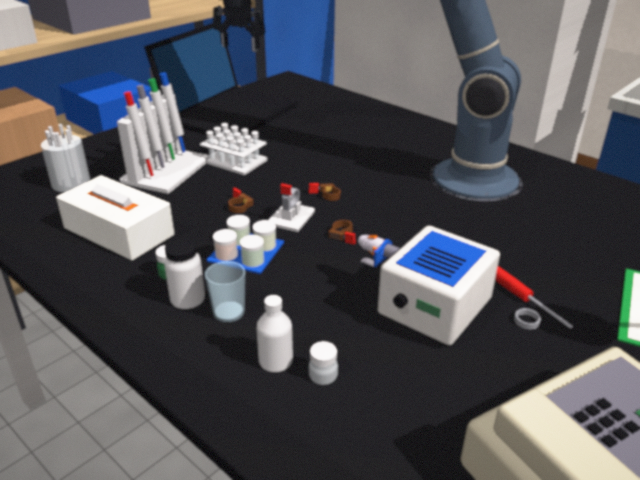

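View pics/top0.png

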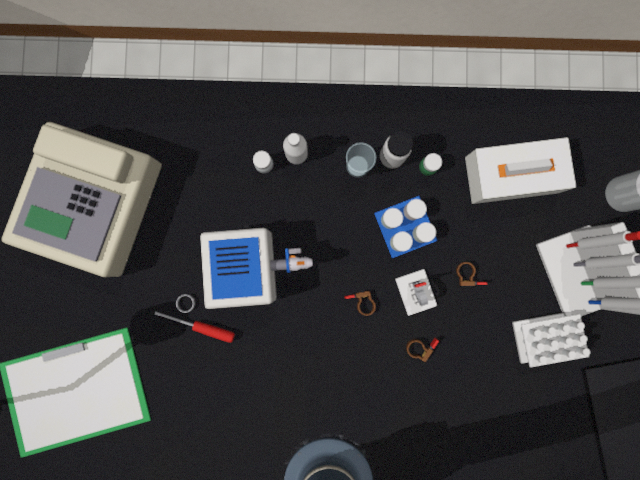

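View pics/wrist0.png

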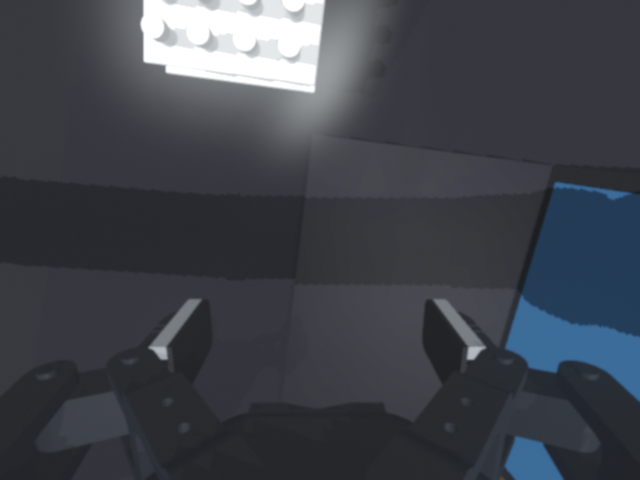

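The top view shows the port box near (237,268) with its stub pointing right, tip near (311,263). The clamp on its white rest is near (417,290), and the brown decoys are around it. I'll zoom in.

Run:
```python
import cv2,numpy as np
p=cv2.imread("pics/top0.png")
a=cv2.resize(p[255:325,380:450],(560,560),interpolation=cv2.INTER_CUBIC)
b=cv2.resize(p[225:315,260:320],(400,600),interpolation=cv2.INTER_CUBIC)
cv2.imwrite("pics/z1.png",a);cv2.imwrite("pics/z2.png",b)
s=cv2.imread("pics/scene0.png")
cv2.imwrite("pics/z3.png",cv2.resize(s[170:280,260:420],(800,550),interpolation=cv2.INTER_CUBIC))
```

```text
(no output)
```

View pics/z1.png

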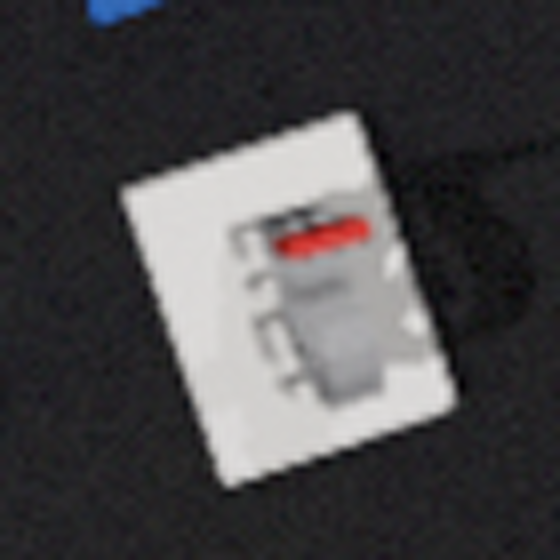

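View pics/z2.png

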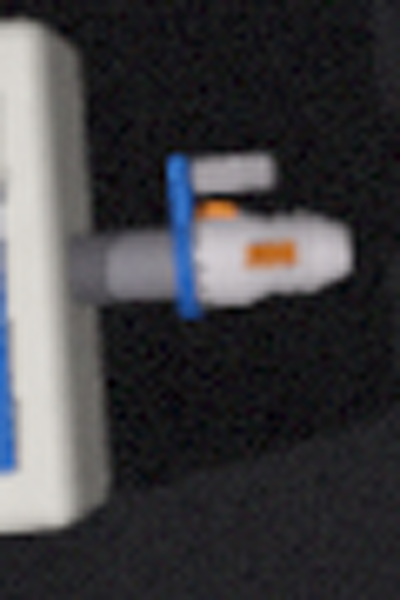

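View pics/z3.png

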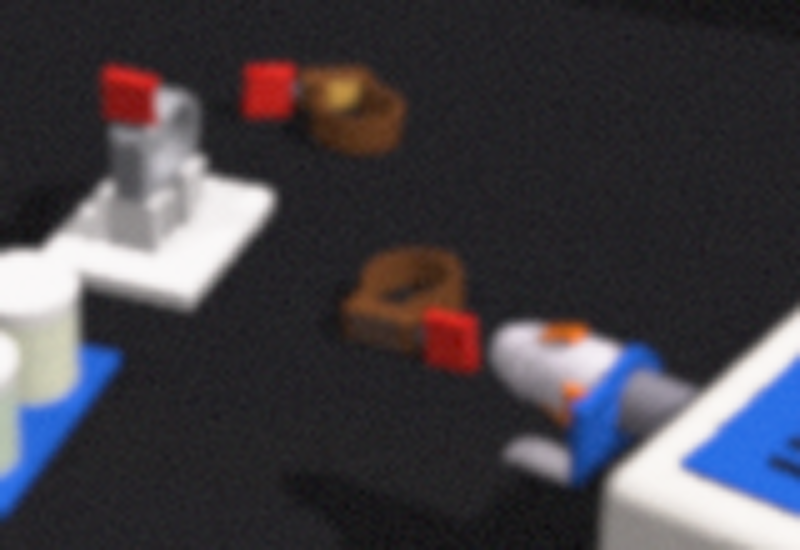

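```bash
cat > h.py <<'E'
import numpy as np,cv2
from cell import robot
from scipy.spatial.transform import Rotation as R
def rot(q): return R.from_quat([q[1],q[2],q[3],q[0]])
def camT(n,obs=None):
    c=robot.get_calibration(n)
    if n!="wrist": return c,np.array(c["T"])
    o=obs or robot.get_obs()
    T=np.eye(4);T[:3,:3]=rot(o["ee_rot"]).as_matrix();T[:3,3]=o["tool_pos"]
    return c,T@np.array(c["T_tool_cam"])
def rays(c,T,uv):
    uv=np.atleast_2d(np.array(uv,float))
    d=np.c_[(uv[:,0]-c["cx"])/c["fx"],(uv[:,1]-c["cy"])/c["fy"],np.ones(len(uv))]
    return T[:3,3],d@T[:3,:3].T
def onplane(c,T,uv,z):
    o,d=rays(c,T,uv); s=(z-o[2])/d[:,2]; return o+d*s[:,None]
def cloud(c,T,depth):
    v,u=np.mgrid[0:depth.shape[0],0:depth.shape[1]]
    o,d=rays(c,T,np.c_[u.ravel(),v.ravel()])
    P=o+d*depth.reshape(-1,1); return P.reshape(depth.shape+(3,))
def proj(c,T,P):
    P=np.atleast_2d(P); q=(P-T[:3,3])@T[:3,:3]
    return np.c_[c["fx"]*q[:,0]/q[:,2]+c["cx"],c["fy"]*q[:,1]/q[:,2]+c["cy"]]
def masks(p):
    h=cv2.cvtColor(p,cv2.COLOR_RGB2HSV)
    return h
E
python3 - <<'E'
from h import *
c,T=camT("top")
p=cv2.imread("pics/top0.png")[:,:,::-1].copy(); d=np.load("pics/top0.npy")
h=masks(p);P=cloud(c,T,d)
def comp(m,roi):
    x0,y0,x1,y1=roi; z=np.zeros_like(m);z[y0:y1,x0:x1]=m[y0:y1,x0:x1];return z
red=comp((((h[...,0]<8)|(h[...,0]>172))&(h[...,1]>150)&(h[...,2]>80)).astype(np.uint8),(400,270,432,300))
v,u=np.nonzero(red);print("red n",len(u),u.mean(),v.mean())
print("key mid",onplane(c,T,[[u.mean(),v.mean()]],0.094), "depth z",np.median(P[red>0],axis=0))
cn=max(cv2.findContours(red,0,1)[0],key=cv2.contourArea); print(cv2.minAreaRect(np.c_[u,v].astype(np.float32)))
# rest
w=comp(((h[...,2]>95)).astype(np.uint8),(390,262,442,322))
w=cv2.morphologyEx(w,cv2.MORPH_CLOSE,np.ones((5,5)))
cn=max(cv2.findContours(w,0,1)[0],key=cv2.contourArea); r=cv2.minAreaRect(cn);b=cv2.boxPoints(r);print(r)
B=onplane(c,T,b,0.010);print("rest corners",B,np.linalg.norm(np.diff(B,axis=0),axis=1),B.mean(0))
# port: top box by height
m=(P[...,2]>0.105)&(P[...,2]<0.135); m=comp(m.astype(np.uint8),(190,215,285,320))
cn=max(cv2.findContours(m,0,1)[0],key=cv2.contourArea); r=cv2.minAreaRect(cn);b=cv2.boxPoints(r);print(r)
B=onplane(c,T,b,0.120);print("port corners",B,np.linalg.norm(np.diff(B,axis=0),axis=1),B.mean(0))
org=comp(((h[...,0]>8)&(h[...,0]<22)&(h[...,1]>150)&(h[...,2]>100)).astype(np.uint8),(270,235,320,290))
n,l,s,ce=cv2.connectedComponentsWithStats(org)
for i in range(1,n): print("orange",s[i],ce[i],onplane(c,T,[ce[i]],0.110),np.median(P[l==i],axis=0))
E
```

```text
red n 27 419.81481481481484 284.2962962962963
key mid [[ 0.48468366 -0.19432657  0.094     ]] depth z [ 0.48539656 -0.19430514  0.09701849]
((419.88677978515625, 284.10382080078125), (2.6098501682281494, 10.439401626586914), 74.05460357666016)
((415.78173828125, 291.87640380859375), (39.92520523071289, 31.572057723999023), 70.70995330810547)
rest corners [[ 0.49527689 -0.15049928  0.01      ]
 [ 0.52272954 -0.22316485  0.01      ]
 [ 0.43181962 -0.25649533  0.01      ]
 [ 0.40465266 -0.18414704  0.01      ]] [0.0776784  0.09682734 0.07728078] [ 0.46361968 -0.20357662  0.01      ]
((235.4822540283203, 268.255859375), (76.74275970458984, 68.129150390625), 85.84036254882812)
port corners [[0.58673667 0.30312616 0.12      ]
 [0.60180504 0.15300406 0.12      ]
 [0.43356749 0.13501724 0.12      ]
 [0.41883624 0.28358524 0.12      ]] [0.15087644 0.16919633 0.14929655] [0.51023636 0.21868318 0.12      ]
orange [290 255   5   2   9] [292.22222222 255.55555556] [[0.54142323 0.09503419 0.11      ]] [0.54113303 0.09856508 0.08680233]
orange [298 262   6   2  12] [300.5 262.5] [[0.52644052 0.07610379 0.11      ]] [0.52645211 0.07616343 0.10797543]
```

```bash
cat >> h.py <<'E'
def yaw(o): 
    M=rot(o["ee_rot"]).as_matrix(); return np.arctan2(M[1,0],M[0,0])
def to(target,yw=None,o=None):
    o=o or robot.get_obs(); M=rot(o["ee_rot"]).as_matrix()
    d=M.T@(np.array(target)-o["tool_pos"])*1000
    t=0 if yw is None else -((yw-yaw(o)+np.pi)%(2*np.pi)-np.pi)
    print("t %.2f pos"%o["t"],np.round(o["tool_pos"],4),"yaw %.4f w %.4f"%(yaw(o),o["width"]),"tilt",np.round(M[:,2],4))
    print("delta mm",np.round(d,1),"turn %.3f"%t, "F",np.round(o["ft_force"],2),"M",np.round(o["moment"],3))
E
python3 - <<'E'
from h import *
to([0.462,-0.203,0.25],np.radians(110.1))
c,T=camT("top"); d=np.load("pics/top0.npy");P=cloud(c,T,d)
m=P[...,1]<-0.25
m&=P[...,2]>0.1
print(np.percentile(P[m],[0,1,50,99,100],axis=0))
E
```

```text
t 0.15 pos [ 0.2153 -0.6393  0.2305] yaw 0.3248 w 0.0855 tilt [-6.0e-04  1.4e-03 -1.0e+00]
delta mm [ 373.1 -334.8  -19. ] turn -1.597 F [-0.28  0.58 -0.46] M [ 0.02  -0.007 -0.083]
[[ 0.43480078 -0.68950259  0.10001019]
 [ 0.43979851 -0.6819072   0.10033693]
 [ 0.54967705 -0.60247755  0.15192822]
 [ 0.7603792  -0.42796292  0.22948487]
 [ 0.77087588 -0.39038416  0.23644749]]
```

Call:
carry_out(deltas=[[85,0,0,-50,0],[85,40,-40,-60,-0.16],[85,80,-75,-60,-0.34],[85,125,-115,-60,-0.5],[85,170,-155,-60,-0.7],[85,210,-190,-60,-0.88],[85,250,-225,-60,-1.05],[85,290,-260,-60,-1.22],[85,330,-300,-50,-1.4],[85,373,-335,-30,-1.6],[85,373,-335,-19,-1.6],[85,373,-335,-19,-1.6]])

```text
t: 1.65
tool_pos: [0.4608, -0.2033, 0.2489]
ee_rot: [-0.002, 0.572, 0.82, -0.0]
ft_force: [-0.0, -0.2, 0.1]
width: 0.085
```

Run:
```python
from h import *
to([0.462,-0.203,0.25],np.radians(110.1))
o=robot.get_obs(); p,d=robot.snapshot("wrist"); cv2.imwrite("pics/w1.png",p[:,:,::-1]); np.save("pics/w1.npy",d); import pickle; pickle.dump(o,open("pics/w1.pkl","wb"))
```

```text
t 1.65 pos [ 0.4608 -0.2033  0.2489] yaw 1.9236 w 0.0850 tilt [-0.0031  0.0019 -1.    ]
delta mm [-0.1  1.2 -1.1] turn 0.002 F [-0.02 -0.16  0.11] M [-0.008  0.012  0.027]
```

View pics/w1.png

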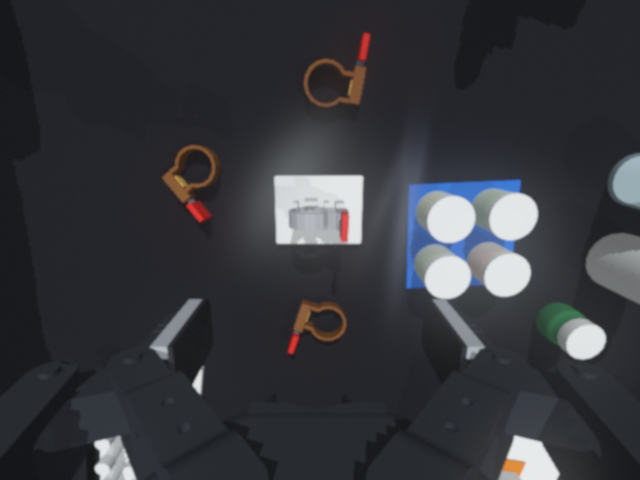

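```bash
cat > m1.py <<'E'
from h import *
import pickle,sys
def run(n):
    o=pickle.load(open(f"pics/{n}.pkl","rb"));c,T=camT("wrist",o)
    p=cv2.imread(f"pics/{n}.png")[:,:,::-1].copy();d=np.load(f"pics/{n}.npy")
    h=masks(p);P=cloud(c,T,d)
    # red key nearest expected
    red=(((h[...,0]<8)|(h[...,0]>172))&(h[...,1]>150)&(h[...,2]>80)&(P[...,2]>0.065)&(P[...,2]<0.11)).astype(np.uint8)
    k,l,s,ce=cv2.connectedComponentsWithStats(red)
    for i in range(1,k):
        if s[i,4]<20: continue
        Q=P[l==i]; top=Q[Q[:,2]>np.percentile(Q[:,2],95)-0.004]
        print("red",ce[i],s[i],"z pct",np.percentile(Q[:,2],[5,50,95]))
        r=cv2.minAreaRect((top[:,:2]*1000).astype(np.float32));print(" top rect",r)
        (u,v)=np.nonzero((l==i)&(P[...,2]>np.percentile(Q[:,2],95)-0.004))[::-1]
        X=onplane(c,T,np.c_[u,v],0.097); r=cv2.minAreaRect((X[:,:2]*1000).astype(np.float32)); b=cv2.boxPoints(r); print(" plane rect",r)
        b=np.roll(b,-np.argmin(b[:,1]),axis=0)
        q=X[:,:2]-X[:,:2].mean(0); w,V=np.linalg.eigh(q.T@q); print(" mean",X.mean(0)," pca yaw",np.arctan2(V[1,1],V[0,1]))
    # rest foot
    near=np.hypot(P[...,0]-.46,P[...,1]+.2)<0.075
    w=((h[...,1]<60)&(h[...,2]>120)&near&(P[...,2]>0.004)&(P[...,2]<0.02)).astype(np.uint8)
    w=cv2.morphologyEx(w,cv2.MORPH_CLOSE,np.ones((25,25)))
    cn=max(cv2.findContours(w,0,1)[0],key=cv2.contourArea); X=onplane(c,T,cn.reshape(-1,2),0.010)
    r=cv2.minAreaRect((X[:,:2]*1000).astype(np.float32)); print("rest",r)
    # steel: z 0.055..0.075
    M=near&(P[...,2]>0.055)&(P[...,2]<0.078)&(h[...,1]<80)
    Q=P[M]; r=cv2.minAreaRect((Q[:,:2]*1000).astype(np.float32)); print("steel",len(Q),r,np.percentile(Q[:,2],[5,50,95]))
    return P,h,c,T,M
if __name__=="__main__": run(sys.argv[1])
E
python3 m1.py w1
```

```text
red [343.97457627 227.        ] [342 214   5  27 118] z pct [0.09591643 0.09697462 0.09793715]
 top rect ((481.8975830078125, -194.20428466796875), (3.5306503772735596, 22.539289474487305), 21.298999786376953)
 plane rect ((481.88238525390625, -194.13143920898438), (3.4128479957580566, 22.660518646240234), 21.278051376342773)
 mean [ 0.4818239  -0.19406227  0.097     ]  pca yaw 1.9057646634409924
rest ((461.1935729980469, -202.25518798828125), (94.50147247314453, 74.70250701904297), 20.2120418548584)
steel 913 ((461.26141357421875, -203.27163696289062), (56.973838806152344, 18.277843475341797), 19.349760055541992) [0.06172072 0.06828748 0.07165029]
```

Call:
carry_out(deltas=[[85,0,0,40,0.003],[85,0,-1,80,0.003],[85,0,-1,93,0.003],[85,0,-1,93,0.003]])

```text
t: 2.2
tool_pos: [0.4599, -0.2053, 0.1568]
ee_rot: [-0.001, 0.575, 0.818, -0.0]
ft_force: [0.2, 0.0, 0.1]
width: 0.0852
```

```bash
cat > snap.py <<'E'
from h import *
import pickle,sys
o=robot.get_obs(); p,d=robot.snapshot("wrist"); n=sys.argv[1]; cv2.imwrite(f"pics/{n}.png",p[:,:,::-1]); np.save(f"pics/{n}.npy",d); pickle.dump(o,open(f"pics/{n}.pkl","wb"))
E
python3 snap.py w2; python3 m1.py w2; python3 -c "
from h import *
to([0.4613,-0.2028,0.042],np.radians(110.1))"
```

```text
red [357.74166667 258.41666667] [353 235  10  44 360] z pct [0.09257075 0.09686113 0.09786591]
 top rect ((482.205810546875, -194.90594482421875), (5.628830909729004, 24.005958557128906), 21.687612533569336)
 plane rect ((482.1380615234375, -194.7122802734375), (5.462660789489746, 24.005783081054688), 21.382427215576172)
 mean [ 0.48241229 -0.19505813  0.097     ]  pca yaw 1.9064509484616925
rest ((461.311279296875, -202.06556701660156), (94.6148910522461, 74.40040588378906), 19.872764587402344)
steel 1731 ((461.2428894042969, -202.1918487548828), (57.43269348144531, 19.410112380981445), 24.684425354003906) [0.06045045 0.06829736 0.07163557]
t 2.25 pos [ 0.4607 -0.2052  0.1577] yaw 1.9175 w 0.0850 tilt [-2.e-04  5.e-04 -1.e+00]
delta mm [  2.    1.4 115.7] turn -0.004 F [-0.19  0.18 -0.58] M [ 0.022 -0.024  0.047]
```

View pics/w2.png

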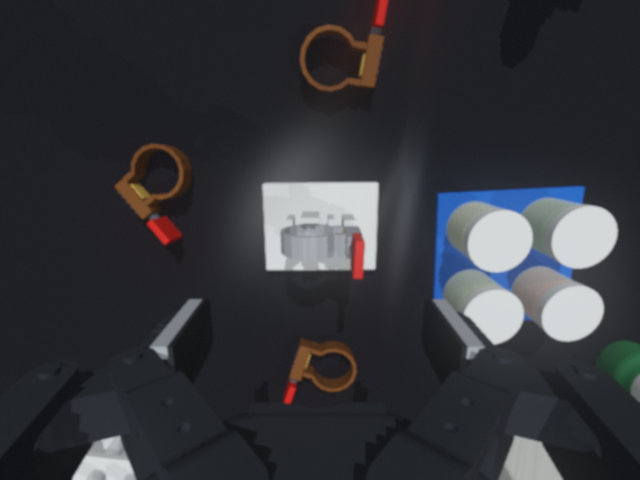

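Call:
carry_out(deltas=[[85,2,1.5,40,0],[85,2,1.5,80,0],[85,2,1.5,105,0],[85,2,1.5,116,0],[85,2,1.5,116,0],[85,2,1.5,116,0]])

```text
t: 3.0
tool_pos: [0.4626, -0.2032, 0.0431]
ee_rot: [0.001, 0.575, 0.818, 0.0]
ft_force: [-0.1, -0.5, -0.4]
width: 0.085
```

```bash
python3 -c "
from h import *
to([0.4611,-0.2026,0.042],np.radians(110.1))"
```

```text
t 3.00 pos [ 0.4626 -0.2032  0.0431] yaw 1.9174 w 0.0850 tilt [ 2.4e-03 -7.0e-04 -1.0e+00]
delta mm [ 1.1 -1.2  1.1] turn -0.004 F [-0.05 -0.53 -0.37] M [-0.015 -0.022  0.006]
```

Call:
carry_out(deltas=[[70,1,-1,0.5,0],[60,1,-1,0.5,0],[50,1,-1,0.5,0],[50,1,-1,0.5,0],[50,1,-1,0.5,0],[50,1,-1,0.5,0],[50,1,-1,0.5,0]], grip_force=60)

```text
t: 3.88
tool_pos: [0.4619, -0.2028, 0.0436]
ee_rot: [0.002, 0.575, 0.818, 0.0]
ft_force: [-1.5, 0.3, 7.6]
width: 0.0556
```

```bash
python3 snap.py w3; python3 m1.py w3; python3 -c "
from h import *
to([0.4611,-0.2026,0.16],np.radians(110.1))"
```

```text
red [388.38989566 365.47281713] [ 371  319   37   94 1821] z pct [0.08267865 0.09591703 0.09770855]
 top rect ((481.9187316894531, -191.1455078125), (6.569357872009277, 26.774032592773438), 17.244613647460938)
 plane rect ((481.8561706542969, -192.65907287597656), (6.741250514984131, 23.463655471801758), 18.168426513671875)
 mean [ 0.48073382 -0.19093754  0.097     ]  pca yaw 1.8139235551559572
rest ((456.6084289550781, -188.74453735351562), (94.14301300048828, 47.72886657714844), 20.510286331176758)
steel 8292 ((461.64862060546875, -201.72328186035156), (82.94780731201172, 23.149677276611328), 20.202678680419922) [0.05839028 0.06815333 0.07553283]
t 3.92 pos [ 0.4619 -0.2028  0.0437] yaw 1.9173 w 0.0553 tilt [ 0.0034 -0.0016 -1.    ]
delta mm [ 1.000e-01 -3.000e-01 -1.164e+02] turn -0.004 F [-1.73  1.21  6.62] M [ 0.066  0.422 -0.033]
```

View pics/w3.png

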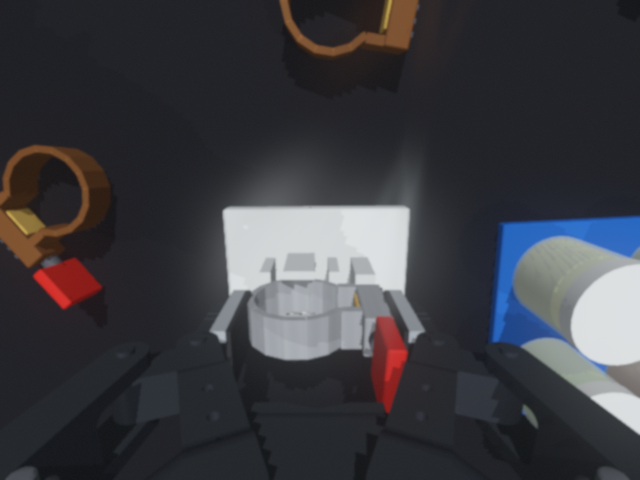

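Call:
carry_out(deltas=[[50,0,0,-10,0],[50,0,0,-30,0],[50,0,0,-60,0],[50,0,0,-90,0],[50,0,0,-116,0],[50,0,0,-116,0],[50,0,0,-116,0]])

```text
t: 4.8
tool_pos: [0.4607, -0.2025, 0.1589]
ee_rot: [0.001, 0.575, 0.818, 0.0]
ft_force: [-1.4, 0.5, -1.5]
width: 0.0554
```

```bash
python3 snap.py w4
python3 - <<'E'
from h import *
import pickle
o=pickle.load(open("pics/w4.pkl","rb"));c,T=camT("wrist",o)
print(o["tool_pos"],o["ft_force"],o["moment"],o["width"],yaw(o))
p=cv2.imread("pics/w4.png")[:,:,::-1].copy();d=np.load("pics/w4.npy");h=masks(p);P=cloud(c,T,d)
Q=(P-o["tool_pos"])@rot(o["ee_rot"]).as_matrix() # tool coords
red=((h[...,0]<8)|(h[...,0]>172))&(h[...,1]>150)&(h[...,2]>80)&(abs(Q[...,2])<0.08)&(abs(Q[...,0])<.03)
S=(h[...,1]<60)&(abs(Q[...,2])<0.04)&(abs(Q[...,0])<.015)&(Q[...,1]<.012)&(Q[...,1]>-.027)
print("red tool mm",np.percentile(Q[red]*1000,[1,5,50,95,99],axis=0))
print("steel",np.percentile(Q[S]*1000,[1,5,50,95,99],axis=0))
# top edge of red key: contour points
E
cd pics; python3 -c "
import cv2;a=cv2.imread('w4.png');cv2.imwrite('w4z.png',cv2.resize(a[260:420,200:440],(780,520),interpolation=2))"
```

```text
[ 0.46068241 -0.20251551  0.15893553] [-1.35873662  0.45038309 -1.52541758] [0.05005823 0.04250885 0.03344444] 0.05538043250022482 1.9172293191858327
red tool mm [[ -9.04643993  17.85198698 -72.61318356]
 [ -6.90037208  19.55480877 -54.06189411]
 [  6.50935858  21.27782168 -51.15086987]
 [ 12.39455106  25.11878077 -36.6665137 ]
 [ 17.19116175  27.78772779 -34.4840035 ]]
steel [[ -7.84315963 -26.18240518 -28.14367496]
 [ -6.93772852 -24.41804594 -27.58011133]
 [  1.57537842  -7.31732083 -20.56212   ]
 [  8.01892633   9.87673805  11.77181671]
 [  8.32482641  11.55111717  12.66073117]]
```

View pics/w4z.png

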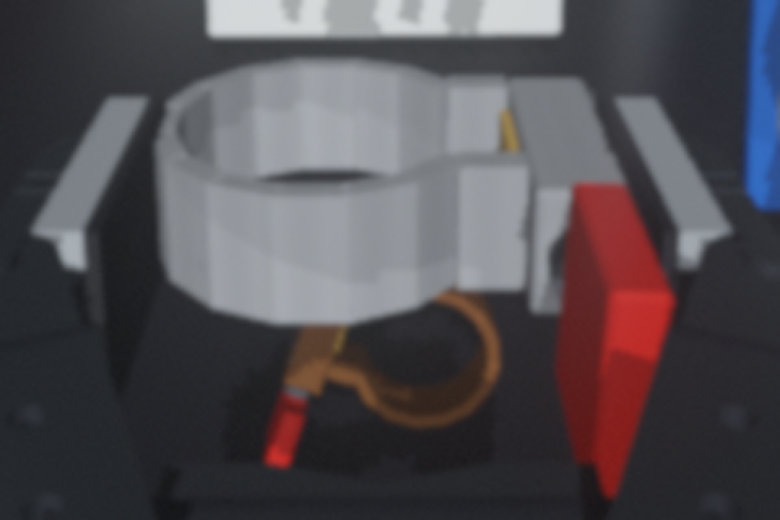

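```bash
python3 -c "
from h import *
to([0.5356-0.002,-0.0245,0.18],1.672)"
```

```text
t 4.85 pos [ 0.4605 -0.2024  0.1586] yaw 1.9173 w 0.0551 tilt [ 1.2e-03 -8.0e-04 -1.0e+00]
delta mm [142.5 129.2 -21.5] turn 0.245 F [-1.2   0.81 -0.37] M [ 0.002  0.042 -0.073]
```

Call:
carry_out(deltas=[[50,15,13,-10,0.03],[50,45,40,-20,0.08],[50,80,72,-22,0.14],[50,115,104,-22,0.2],[50,135,122,-22,0.24],[50,142,129,-22,0.245],[50,142,129,-22,0.245],[50,142,129,-22,0.245]])

```text
t: 5.85
tool_pos: [0.533, -0.0268, 0.18]
ee_rot: [0.001, 0.671, 0.741, -0.001]
ft_force: [0.3, -0.0, -0.4]
width: 0.0556
```

```bash
python3 snap.py w5; python3 -c "
from h import *
to([0.5356-0.002,-0.0245,0.18],1.672)"
```

```text
t 5.90 pos [ 0.5331 -0.0268  0.1802] yaw 1.6701 w 0.0550 tilt [ 4.0e-04 -1.6e-03 -1.0e+00]
delta mm [2.2 0.8 0.2] turn -0.002 F [-0.19 -0.15 -0.68] M [0.021 0.05  0.028]
```

View pics/w5.png

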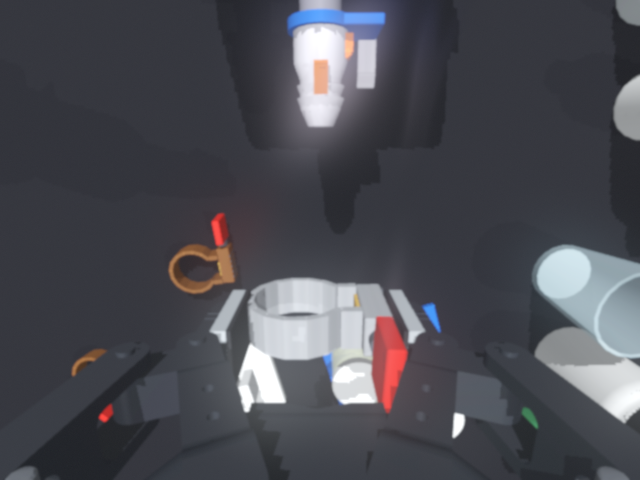

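Call:
carry_out(deltas=[[50,25,0,0,0],[50,50,0,0,0],[50,50,0,0,0],[50,50,0,0,0],[50,50,0,0,0]])

```text
t: 6.52
tool_pos: [0.5282, 0.0214, 0.18]
ee_rot: [0.001, 0.672, 0.741, -0.001]
ft_force: [-0.0, 0.4, -1.1]
width: 0.0553
```

```bash
python3 snap.py w6
cat > m2.py <<'E'
from h import *
import pickle,sys
n=sys.argv[1]
o=pickle.load(open(f"pics/{n}.pkl","rb"));c,T=camT("wrist",o)
print("tool",o["tool_pos"],yaw(o))
p=cv2.imread(f"pics/{n}.png")[:,:,::-1].copy();d=np.load(f"pics/{n}.npy");h=masks(p);P=cloud(c,T,d)
S=np.array([0.525,0.080]);yw=1.672;ex=np.array([np.cos(yw),np.sin(yw)]);ey=np.array([-ex[1],ex[0]])
X=(P[...,:2]-S)@ex*1000;Y=(P[...,:2]-S)@ey*1000;Z=P[...,2]*1000
blue=(h[...,0]>100)&(h[...,0]<130)&(h[...,1]>120)&(h[...,2]>60)&(abs(X)<40)&(abs(Y)<60)&(Z>60)&(Z<125)
print("blue n",blue.sum(),"X",np.percentile(X[blue],[1,5,50,95,99]),"Z max",np.percentile(Z[blue],[99]))
t=blue&(abs(Y)<12); print(" blue mid X",np.percentile(X[t],[1,5,50,95,99]),"Z",np.percentile(Z[t],[1,50,99]))
tt=blue&(Z>np.percentile(Z[t],99)-3); print(" blue top rim Y",Y[tt].mean(),"X range",np.percentile(X[tt],[2,98]))
org=(h[...,0]>5)&(h[...,0]<22)&(h[...,1]>130)&(h[...,2]>100)&(abs(X)<60)&(abs(Y)<40)&(Z>60)
k,l,s,ce=cv2.connectedComponentsWithStats(org.astype(np.uint8))
for i in range(1,k):
    if s[i,4]>15:
        m=l==i;print(" orange",s[i],"X",np.percentile(X[m],[2,50,98]),"Y",np.percentile(Y[m],[2,50,98]),"Z",np.percentile(Z[m],[2,50,98]))
stub=(Z>78)&(Z<118)&(X>-60)&(X<6)&(abs(Y)<19.5)&(h[...,1]<150)
print("tip X",np.percentile(X[stub],[0.2,1,2]))
mids=[]
for a in range(-44,4,3):
    m=stub&(X>=a)&(X<a+3)&(Z>86)
    if m.sum()<15: continue
    lo,hi=np.percentile(Y[m],[1,99]); mz=Z[m].max(); tp=m&(Z>np.percentile(Z[m],90))
    print(a,"Y",round(lo,1),round(hi,1),"mid",round((lo+hi)/2,2),"topZ",round(np.percentile(Z[m],98),1),"Ytop",round(Y[tp].mean(),2)); mids.append((a+1.5,(lo+hi)/2))
mids=np.array(mids);print(np.polyfit(mids[:,0],mids[:,1],1))
# box front
b=(Z>112)&(Z<124)&(X>30)&(X<80)
if b.sum()>50: print("box front X",np.percentile(X[b],[0.5,2,5]),"Z",np.median(Z[b]))
E
python3 m2.py w6
```

```text
tool [0.52819898 0.0213687  0.17998159] 1.667715175246344
blue n 595 X [24.63831134 24.72902113 27.68821967 30.11453224 30.5954285 ] Z max [107.89364167]
 blue mid X [25.61674458 25.88583547 27.94614187 29.31591959 29.42274847] Z [103.11120931 106.48488792 108.57698616]
 blue top rim Y 7.031384621158378 X range [25.98715446 29.33006417]
 orange [344 130   6  14  63] X [10.6947595  14.64344129 18.12889297] Y [-17.30092059 -15.9469473  -14.6748688 ] Z [95.41169258 97.31371944 98.66779319]
 orange [316 165   9  13  88] X [-9.24996572 -6.71372313 -2.34965895] Y [-1.90622671 -0.09227261  2.92637949] Z [103.46600031 105.39665113 107.94862438]
tip X [-27.10215911 -26.7180686  -26.06943463]
-29 Y -7.0 8.6 mid 0.79 topZ 98.7 Ytop 0.62
-26 Y -8.0 9.6 mid 0.78 topZ 100.3 Ytop 0.45
-23 Y -9.2 10.8 mid 0.77 topZ 101.2 Ytop 0.28
-20 Y -10.8 12.3 mid 0.77 topZ 102.7 Ytop 1.01
-17 Y -11.1 12.5 mid 0.74 topZ 103.3 Ytop -0.34
-14 Y -12.6 14.1 mid 0.79 topZ 104.9 Ytop 0.68
-11 Y -11.0 12.5 mid 0.74 topZ 105.4 Ytop 0.61
-8 Y -12.1 13.7 mid 0.76 topZ 106.5 Ytop 0.7
-5 Y -12.6 13.6 mid 0.48 topZ 107.8 Ytop 1.0
-2 Y -11.5 13.0 mid 0.75 topZ 109.1 Ytop 0.41
1 Y -12.6 14.2 mid 0.8 topZ 110.7 Ytop 0.53
[-0.00303032  0.70448742]
box front X [66.43040703 66.76121218 67.16318878] Z 118.8720890306472
```

View pics/w6.png

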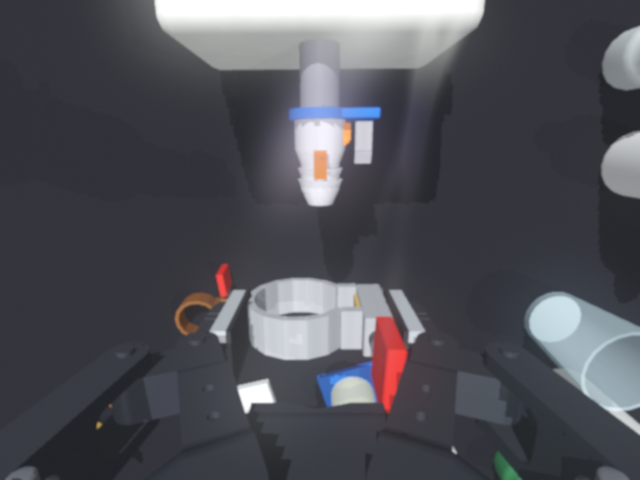

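```bash
python3 - <<'E'
from h import *
import pickle
from scipy.optimize import least_squares
for n in ["w4","w5","w6"]:
    o=pickle.load(open(f"pics/{n}.pkl","rb"));c,T=camT("wrist",o)
    p=cv2.imread(f"pics/{n}.png")[:,:,::-1].copy();d=np.load(f"pics/{n}.npy");h=masks(p);P=cloud(c,T,d)
    Q=(P-o["tool_pos"])@rot(o["ee_rot"]).as_matrix()*1000
    S=(h[...,1]<60)&(abs(Q[...,0])<7)&(Q[...,1]<8)&(Q[...,1]>-26)&(Q[...,2]<-12)&(Q[...,2]>-35)
    q=Q[S][:,1:]
    f=least_squares(lambda a:np.hypot(q[:,0]-a[0],q[:,1]-a[1])-21,[-7.5,-6.6],loss="soft_l1")
    r=np.hypot(q[:,0]-f.x[0],q[:,1]-f.x[1])-21
    print(n,len(q),f.x,"res",np.percentile(r,[5,50,95]))
    S2=(h[...,1]<60)&(abs(Q[...,0])<14)&(Q[...,1]<3)&(Q[...,1]>-18)&(Q[...,2]<-22)&(Q[...,2]>-35)
    print(" band x",np.percentile(Q[S2][:,0],[1,3,50,97,99]))
    # tilt: top height vs x
    qq=Q[S2&(abs(Q[...,1]+7.5)<5)]; print(" slope z vs x",np.polyfit(qq[:,0],qq[:,2],1))
E
python3 -c "
from h import *
to([0.5226,0.0968,0.0834],1.669)"
```

```text
w4 2900 [-7.81475237 -6.48200589] res [-0.80834495  0.00473326  0.80672441]
 band x [-7.89098432 -7.34632975  1.09555255  8.19643423  8.43484767]
 slope z vs x [  0.03600531 -27.17557349]
w5 2921 [-7.82002341 -6.46398315] res [-0.81721915 -0.00979871  0.83477289]
 band x [-7.87129047 -7.44375618  1.08054482  8.17966778  8.36621993]
 slope z vs x [  0.0373411  -27.15867252]
w6 2903 [-7.79703358 -6.46031896] res [-0.78805955 -0.00162963  0.82084328]
 band x [-7.89736904 -7.43255473  1.03333233  8.13709736  8.35756325]
 slope z vs x [  0.03508776 -27.15662744]
t 6.58 pos [0.5282 0.0216 0.18  ] yaw 1.6679 w 0.0550 tilt [ 1.0e-04 -2.1e-03 -1.0e+00]
delta mm [75.6  1.7 96.4] turn -0.001 F [ 0.27 -0.23 -1.06] M [ 0.    -0.013  0.003]
```

```bash
python3 -c "
from h import *
to([0.5304,0.0974,0.0835],1.669)"
```

```text
t 6.58 pos [0.5282 0.0216 0.18  ] yaw 1.6679 w 0.0550 tilt [ 1.0e-04 -2.1e-03 -1.0e+00]
delta mm [75.4  9.6 96.3] turn -0.001 F [ 0.27 -0.23 -1.06] M [ 0.    -0.013  0.003]
```

Call:
carry_out(deltas=[[50,0,5,15,0],[50,0,9.5,45,0],[50,0,9.5,75,0],[50,0,9.5,96,0],[50,0,9.5,96,0],[50,0,9.5,96,0]])

```text
t: 7.32
tool_pos: [0.5382, 0.0224, 0.0842]
ee_rot: [0.001, 0.672, 0.741, -0.0]
ft_force: [0.1, 0.0, -0.8]
width: 0.0552
```

```bash
python3 snap.py w7; python3 m2.py w7; python3 -c "
from h import *
to([0.5304,0.0974,0.0835],1.669)"
```

```text
tool [0.53818647 0.02241995 0.08419351] 1.6678485422734353
blue n 2647 X [24.58142808 24.71111083 27.5933029  30.18044129 30.6207086 ] Z max [109.98294519]
 blue mid X [24.61068382 24.95299997 27.79869084 30.07329636 30.35799514] Z [105.10029802 108.1478753  110.1773826 ]
 blue top rim Y 2.008827048924432 X range [24.78413572 30.21375743]
tip X [-59.92673256 -59.67162965 -59.39877611]
-29 Y -7.2 8.5 mid 0.65 topZ 98.7 Ytop 1.33
-26 Y -8.1 9.3 mid 0.62 topZ 100.0 Ytop 0.78
-23 Y -9.6 10.3 mid 0.37 topZ 101.2 Ytop 0.52
-20 Y -10.8 12.0 mid 0.6 topZ 102.6 Ytop 1.03
-17 Y -11.5 12.4 mid 0.48 topZ 103.2 Ytop 0.77
-14 Y -12.8 14.0 mid 0.61 topZ 104.6 Ytop 0.39
-11 Y -11.5 12.3 mid 0.38 topZ 105.1 Ytop 0.44
-8 Y -12.2 13.1 mid 0.45 topZ 106.3 Ytop 0.89
-5 Y -12.5 13.8 mid 0.66 topZ 107.9 Ytop 1.03
-2 Y -11.5 12.7 mid 0.63 topZ 109.2 Ytop 0.91
1 Y -12.6 13.9 mid 0.65 topZ 110.4 Ytop 1.02
[0.00152858 0.5738705 ]
t 7.38 pos [0.5384 0.0225 0.0846] yaw 1.6679 w 0.0555 tilt [ 0.0017 -0.0018 -1.    ]
delta mm [75.4 -0.7  1. ] turn -0.001 F [ 0.49 -0.34  0.08] M [ 0.086 -0.018 -0.028]
```

View pics/w7.png

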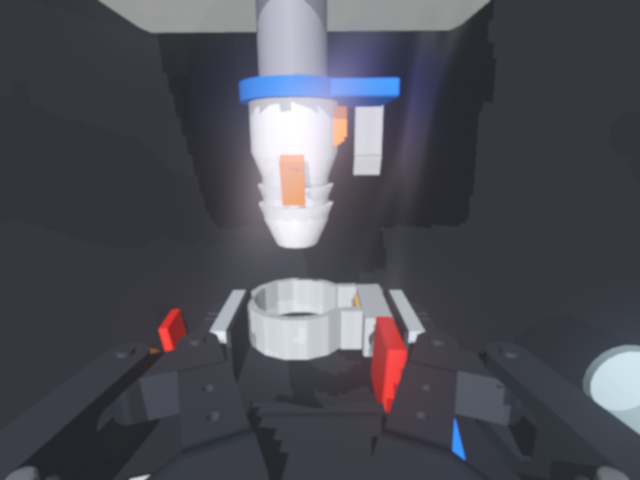

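Call:
carry_out(deltas=[[50,6,-0.7,0.7,0],[50,14,-0.7,0.7,0],[50,22,-0.7,0.7,0],[50,28,-0.7,0.7,0],[50,34,-0.7,0.7,0],[50,40,-0.7,0.7,0],[50,44,-0.7,0.7,0],[50,44,-0.7,0.7,0]])

```text
t: 8.38
tool_pos: [0.5334, 0.0665, 0.0839]
ee_rot: [0.001, 0.672, 0.741, -0.0]
ft_force: [0.0, 0.3, -1.2]
width: 0.0553
```

```bash
python3 -c "
from h import *
to([0.5304,0.0974,0.0835],1.670)"
```

```text
t 8.38 pos [0.5334 0.0665 0.0839] yaw 1.6684 w 0.0553 tilt [ 0.0017 -0.0018 -1.    ]
delta mm [31.  -0.   0.3] turn -0.002 F [ 0.01  0.31 -1.15] M [-0.028 -0.005 -0.015]
```

Call:
carry_out(deltas=[[50,4,0,0,0],[50,8,0,0,0],[50,11,0,0,0],[50,14,0,0,0],[50,17,0,0,0],[50,20,0,0,0],[50,20,0,0,0]])

```text
t: 9.25
tool_pos: [0.5314, 0.0868, 0.0838]
ee_rot: [0.001, 0.672, 0.741, -0.0]
ft_force: [-0.5, -3.0, -0.9]
width: 0.0554
```

```bash
python3 -c "
from h import *
to([0.5304,0.0974,0.0835],1.670)"
```

```text
t 9.25 pos [0.5314 0.0868 0.0838] yaw 1.6689 w 0.0554 tilt [ 0.0015 -0.0016 -1.    ]
delta mm [10.6  0.1  0.3] turn -0.001 F [-0.5  -2.98 -0.92] M [-0.62  -0.097  0.014]
```

Call:
carry_out(deltas=[[50,2,0,0,0],[50,4,0,0,0],[50,6,0,0,0],[50,7.5,0,0,0],[50,7.5,0,0,0]])

```text
t: 9.88
tool_pos: [0.5306, 0.0957, 0.084]
ee_rot: [0.001, 0.671, 0.741, 0.001]
ft_force: [0.5, 0.6, -1.4]
width: 0.0552
```

```bash
python3 -c "
from h import *
to([0.5304,0.0974,0.0835],1.670)"
```

```text
t 9.88 pos [0.5306 0.0957 0.084 ] yaw 1.6703 w 0.0552 tilt [ 0.002 -0.    -1.   ]
delta mm [ 1.7 -0.   0.5] turn 0.000 F [ 0.5   0.62 -1.35] M [0.052 0.013 0.059]
```

Call:
carry_out(deltas=[[50,0.5,0,0,0],[50,1.0,0,0,0],[50,1.5,0,0,0],[50,1.5,0,0,0]])

```text
t: 10.38
tool_pos: [0.5305, 0.0973, 0.084]
ee_rot: [0.001, 0.671, 0.741, 0.001]
ft_force: [1.0, -0.5, -1.2]
width: 0.0549
```

```bash
python3 -c "
from h import *
to([0.5304,0.0974,0.0835],1.670)"
```

```text
t 10.38 pos [0.5305 0.0973 0.084 ] yaw 1.6702 w 0.0549 tilt [ 0.002  0.    -1.   ]
delta mm [ 0.1 -0.   0.5] turn 0.000 F [ 1.01 -0.51 -1.15] M [0.003 0.012 0.02 ]
```

No contact with the shoulder yet, so I'll creep on.

Call:
carry_out(deltas=[[50,0.3,0,0,0],[50,0.6,0,0,0],[50,0.6,0,0,0]])

```text
t: 10.75
tool_pos: [0.5305, 0.0973, 0.084]
ee_rot: [0.001, 0.671, 0.741, 0.0]
ft_force: [-0.5, -2.9, -0.6]
width: 0.0552
```

Call:
carry_out(deltas=[[50,0.3,0,0,0],[50,0.6,0,0,0],[50,0.6,0,0,0]])

```text
t: 11.12
tool_pos: [0.5305, 0.0973, 0.084]
ee_rot: [0.001, 0.671, 0.741, 0.0]
ft_force: [0.7, -2.9, 0.4]
width: 0.0549
```

Call:
carry_out(deltas=[[50,0.6,0,0,0],[50,1.2,0,0,0],[50,1.6,0,0,0],[50,1.6,0,0,0]])

```text
t: 11.62
tool_pos: [0.5304, 0.0973, 0.084]
ee_rot: [0.002, 0.672, 0.741, -0.001]
ft_force: [0.5, -6.4, 1.6]
width: 0.0554
```

```bash
python3 snap.py w8; python3 -c "
from h import *
to([0.5304,0.0974,0.0835],1.670)"
```

```text
t 11.68 pos [0.5305 0.0973 0.084 ] yaw 1.6684 w 0.0554 tilt [ 0.0017 -0.0037 -1.    ]
delta mm [ 0.1 -0.1  0.5] turn -0.002 F [ 0.4  -6.53  1.01] M [-1.296 -0.019  0.058]
```

View pics/w8.png

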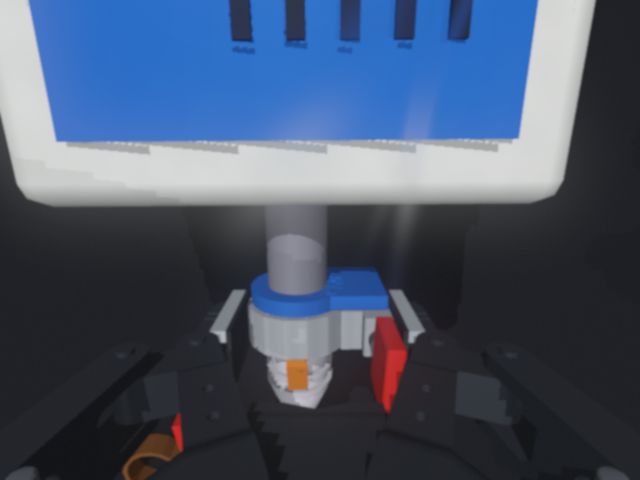

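Call:
carry_out(deltas=[[50,0,0,1,0],[57,0,0,1,0],[62,0,0,1,0],[70,0,0,1,0],[78,0,0,1,0],[78,0,0,1,0]])

```text
t: 12.42
tool_pos: [0.5305, 0.0976, 0.083]
ee_rot: [0.002, 0.672, 0.741, -0.001]
ft_force: [1.1, -0.1, 0.5]
width: 0.0779
```

Call:
carry_out(deltas=[[78,0,0,-10,0],[78,0,0,-40,0],[78,0,0,-75,0],[78,0,0,-95,0],[78,0,0,-95,0],[78,0,0,-95,0]])

```text
t: 13.18
tool_pos: [0.5298, 0.0976, 0.1775]
ee_rot: [0.002, 0.672, 0.741, -0.001]
ft_force: [-0.6, -0.7, 0.0]
width: 0.0779
```

```bash
python3 snap.py w9; python3 -c "
from h import *
to([0.5304,0.0974,0.0835],1.670)"
```

```text
t 13.22 pos [0.5296 0.0976 0.1771] yaw 1.6687 w 0.0784 tilt [ 0.     -0.0037 -1.    ]
delta mm [ 0.   0.8 93.6] turn -0.001 F [-0.34  0.73 -0.59] M [0.039 0.006 0.03 ]
```

View pics/w9.png

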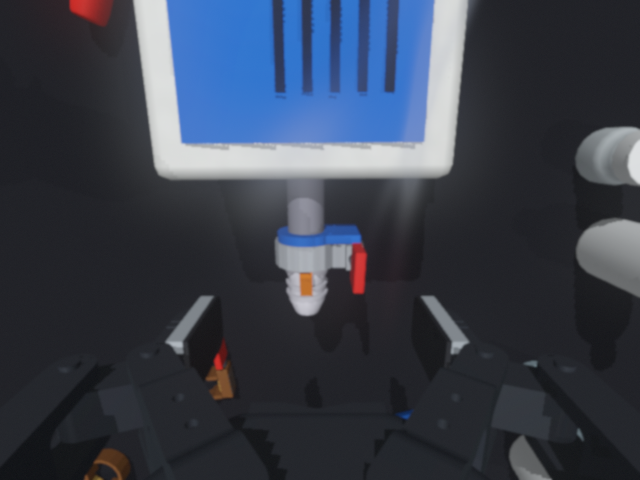

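```bash
cat > m3.py <<'E'
from h import *
import pickle,sys
n=sys.argv[1]
o=pickle.load(open(f"pics/{n}.pkl","rb"));c,T=camT("wrist",o)
p=cv2.imread(f"pics/{n}.png")[:,:,::-1].copy();d=np.load(f"pics/{n}.npy");h=masks(p);P=cloud(c,T,d)
red=((h[...,0]<8)|(h[...,0]>172))&(h[...,1]>150)&(h[...,2]>80)&(P[...,2]>0.1)&(np.hypot(P[...,0]-.553,P[...,1]-.1)<.03)
Q=P[red];zt=np.percentile(Q[:,2],95);print(len(Q),"ztop",zt)
m=red&(P[...,2]>zt-0.003)
v,u=np.nonzero(m);X=onplane(c,T,np.c_[u,v],zt)[:,:2]*1000
r=cv2.minAreaRect(X.astype(np.float32));print(r)
b=cv2.boxPoints(r);e=np.diff(np.r_[b,b[:1]],axis=0);L=np.linalg.norm(e,axis=1);k=np.argmax(L);a=np.arctan2(e[k,1],e[k,0])%np.pi
q=X-X.mean(0);w,V=np.linalg.eigh(q.T@q)
print("key centre",X.mean(0),"rect yaw",a,"pca",np.arctan2(V[1,1],V[0,1])%np.pi)
S=(h[...,1]<60)&(P[...,2]>.095)&(P[...,2]<.125)&(np.hypot(P[...,0]-.5227,P[...,1]-.0968)<.03)
sx=np.array([np.cos(1.67),np.sin(1.67)]);A=(P[S][:,:2]-[.5227,.0968])@sx*1000
print("steel top z",np.percentile(P[S][:,2],[50,95,99]),"x",np.percentile(A,[1,5,95,99]))
E
python3 m3.py w9; python3 -c "
from h import *
to([0.5530,0.0998,0.112],1.650)"
```

```text
608 ztop 0.1359264819507467
((552.7998657226562, 100.7205810546875), (6.141722679138184, 24.108402252197266), 4.078761100769043)
key centre [552.86445671 100.63160784] rect yaw 1.6419821 pca 1.6348445816100108
steel top z [0.10239682 0.10946123 0.110732  ] x [-28.66879663 -25.26289648  26.37595996  28.8725536 ]
t 13.22 pos [0.5296 0.0976 0.1771] yaw 1.6687 w 0.0784 tilt [ 0.     -0.0037 -1.    ]
delta mm [ 0.1 23.5 65.1] turn 0.019 F [-0.34  0.73 -0.59] M [0.039 0.006 0.03 ]
```

```bash
python3 -c "
from h import *
to([0.5529,0.1004,0.114],1.641)"
```

```text
t 13.22 pos [0.5296 0.0976 0.1771] yaw 1.6687 w 0.0784 tilt [ 0.     -0.0037 -1.    ]
delta mm [ 0.7 23.5 63.1] turn 0.028 F [-0.34  0.73 -0.59] M [0.039 0.006 0.03 ]
```

Call:
carry_out(deltas=[[30,0.7,12,0,0.028],[30,0.7,23.5,0,0.028],[30,0.7,23.5,0,0.028],[30,0.7,23.5,20,0.028],[30,0.7,23.5,40,0.028],[30,0.7,23.5,55,0.028],[30,0.7,23.5,63,0.028],[30,0.7,23.5,63,0.028],[30,0.7,23.5,63,0.028]])

```text
t: 14.35
tool_pos: [0.5534, 0.1006, 0.1147]
ee_rot: [0.002, 0.682, 0.731, -0.001]
ft_force: [0.3, 0.1, -0.6]
width: 0.0296
```

```bash
python3 snap.py w10; python3 -c "
from h import *
to([0.5529,0.1004,0.114],1.641)"
```

```text
t 14.40 pos [0.5534 0.1006 0.1148] yaw 1.6407 w 0.0300 tilt [ 0.0013 -0.0035 -1.    ]
delta mm [-0.1 -0.5  0.8] turn -0.000 F [-0.02  0.32  0.  ] M [0.01  0.012 0.03 ]
```

View pics/w10.png

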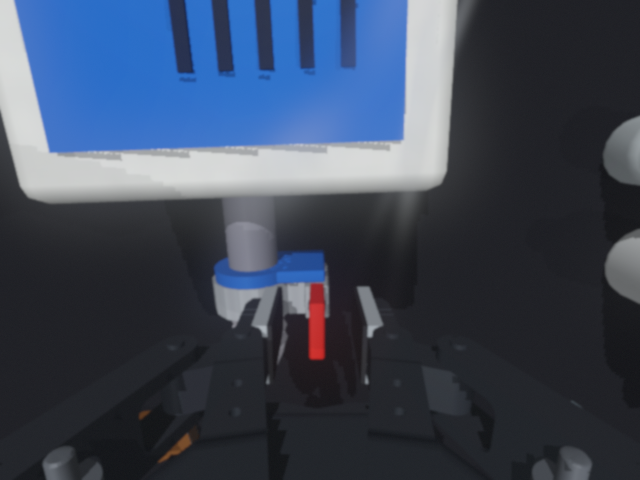

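Call:
carry_out(deltas=[[15,0,-0.4,0.5,0],[2,0,-0.4,0.5,0],[2,0,-0.4,0.5,0],[2,0,-0.4,0.5,0],[2,0,-0.4,0.5,0]], grip_force=60)

```text
t: 15.02
tool_pos: [0.5533, 0.1007, 0.1149]
ee_rot: [0.002, 0.682, 0.731, -0.001]
ft_force: [-1.6, -0.0, 6.4]
width: 0.005
```

```bash
python3 -c "
from h import *
to([0.5529,0.1004,0.114],1.641)"
```

```text
t 15.03 pos [0.5533 0.1007 0.1149] yaw 1.6406 w 0.0050 tilt [ 0.0021 -0.0035 -1.    ]
delta mm [-0.2 -0.5  0.9] turn -0.000 F [-1.57 -0.05  6.38] M [-0.092  0.305 -0.018]
```

Call:
carry_out(deltas=[[2,0,0,0,0.05],[2,0,0,0,0.1],[2,0,0,0,0.15],[2,0,0,0,0.2]])

```text
t: 15.52
tool_pos: [0.5535, 0.0988, 0.1149]
ee_rot: [0.003, 0.752, 0.659, -0.001]
ft_force: [0.2, -3.8, 3.4]
width: 0.0045
```

```bash
cat > st.py <<'E'
from h import *
o=robot.get_obs();M=rot(o["ee_rot"]).as_matrix();y=yaw(o)
f=M.T@o["ft_force"];m=M.T@o["moment"]
print("t %.2f yaw %.4f key %.4f w %.4f pos %s"%(o["t"],y,1.67-y,o["width"],np.round(o["tool_pos"]*1000,1)),"F tool",np.round(f,2),"M tool",np.round(m,3),"Mz world %.3f"%o["moment"][2],"q7 %.2f vel7 %.3f"%(o["q"][6],o["joint_velocities"][6]), "eff7 %.3f"%o["joint_efforts"][6])
E
python3 st.py
```

```text
t 15.53 yaw 1.4393 key 0.2307 w 0.0045 pos [553.5  98.8 114.9] F tool [-3.78  0.73 -3.33] M tool [ 0.007 -0.79  -0.331] Mz world 0.329 q7 -0.65 vel7 -0.343 eff7 0.008
```

Call:
carry_out(deltas=[[2,1.0,-0.2,0,0.04],[2,2.0,-0.5,0,0.08],[2,2.6,-0.6,0,0.12],[2,2.6,-0.6,0,0.16]])

```text
t: 16.02
tool_pos: [0.5537, 0.0987, 0.1149]
ee_rot: [0.005, 0.803, 0.596, -0.002]
ft_force: [0.2, -7.0, 4.5]
width: 0.0045
```

```bash
python3 st.py
```

```text
t 16.02 yaw 1.2764 key 0.3936 w 0.0045 pos [553.7  98.7 114.9] F tool [-6.69  2.24 -4.47] M tool [-0.482 -1.625 -0.281] Mz world 0.277 q7 -0.79 vel7 -0.277 eff7 -0.052
```

Call:
carry_out(deltas=[[2,2.8,-1.1,0,0.03],[2,4.6,-1.9,0,0.06],[2,4.6,-1.9,0,0.09],[2,4.6,-1.9,0,0.12]])

```text
t: 16.52
tool_pos: [0.554, 0.1003, 0.1149]
ee_rot: [0.007, 0.838, 0.545, -0.003]
ft_force: [0.8, -7.3, 3.9]
width: 0.0046
```

```bash
python3 st.py; python3 snap.py w11
```

```text
t 16.52 yaw 1.1534 key 0.5166 w 0.0046 pos [554.  100.3 114.9] F tool [-6.38  3.67 -3.82] M tool [-0.894 -1.629 -0.278] Mz world 0.275 q7 -0.91 vel7 -0.208 eff7 -0.109
```

View pics/w11.png

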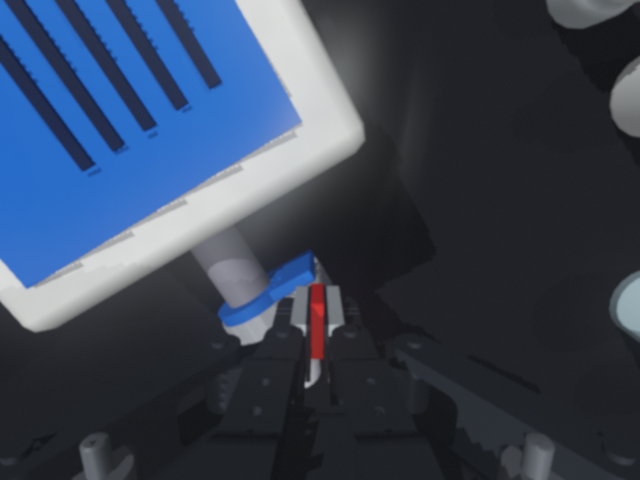

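Call:
carry_out(deltas=[[2,2.6,-1.5,0,0.03],[2,2.6,-1.5,0,0.06],[2,2.6,-1.5,0,0.09]])

```text
t: 16.95
tool_pos: [0.5541, 0.1004, 0.1149]
ee_rot: [0.009, 0.863, 0.505, -0.003]
ft_force: [-0.4, -7.8, 5.0]
width: 0.0046
```

```bash
python3 st.py
```

```text
t 16.95 yaw 1.0598 key 0.6102 w 0.0046 pos [554.1 100.4 114.9] F tool [-7.05  3.57 -4.86] M tool [-0.84  -1.487 -0.322] Mz world 0.317 q7 -1.00 vel7 -0.207 eff7 -0.109
```

Call:
carry_out(deltas=[[2,2.5,-1.7,0,0.02],[2,2.5,-1.7,0,0.04],[2,2.5,-1.7,0,0.06]])

```text
t: 17.32
tool_pos: [0.5542, 0.1005, 0.1149]
ee_rot: [0.011, 0.878, 0.478, -0.004]
ft_force: [0.7, -7.6, 5.7]
width: 0.0047
```

```bash
python3 st.py
```

```text
t 17.32 yaw 0.9973 key 0.6727 w 0.0047 pos [554.2 100.5 114.9] F tool [-6.14  4.8  -5.51] M tool [-0.878 -1.521 -0.287] Mz world 0.280 q7 -1.05 vel7 -0.138 eff7 -0.165
```

Call:
carry_out(deltas=[[2,2.3,-1.9,0,0.02],[2,2.3,-1.9,0,0.04],[2,2.3,-1.9,0,0.06]])

```text
t: 17.7
tool_pos: [0.5543, 0.1005, 0.115]
ee_rot: [0.013, 0.893, 0.451, -0.005]
ft_force: [0.2, -6.4, 4.9]
width: 0.0045
```

```bash
python3 st.py
```

```text
t 17.70 yaw 0.9347 key 0.7353 w 0.0045 pos [554.3 100.5 115. ] F tool [-5.09  4.07 -4.68] M tool [-0.955 -1.315 -0.251] Mz world 0.245 q7 -1.11 vel7 -0.138 eff7 -0.172
```

Call:
carry_out(deltas=[[2,1.6,-1.5,0,0.02],[2,1.6,-1.5,0,0.04],[2,1.6,-1.5,0,0.06],[2,1.6,-1.5,0,0.08]])

```text
t: 18.2
tool_pos: [0.5545, 0.1004, 0.115]
ee_rot: [0.014, 0.91, 0.414, -0.005]
ft_force: [0.6, -6.0, 4.7]
width: 0.0048
```

```bash
python3 st.py;  python3 -c "
from h import *
print(rot(robot.get_obs()['ee_rot']).as_matrix()[:,2])"
```

```text
t 18.20 yaw 0.8529 key 0.8171 w 0.0048 pos [554.5 100.4 115. ] F tool [-4.25  4.52 -4.52] M tool [-0.906 -1.095 -0.349] Mz world 0.343 q7 -1.19 vel7 -0.139 eff7 -0.217
[ 0.00324559 -0.029976   -0.99954535]
```

Call:
carry_out(deltas=[[2,1.4,-1.5,0,0.02],[2,1.4,-1.5,0,0.04],[2,1.4,-1.5,0,0.06]])

```text
t: 18.58
tool_pos: [0.5547, 0.1004, 0.115]
ee_rot: [0.016, 0.923, 0.385, -0.005]
ft_force: [-0.4, -6.2, 4.0]
width: 0.0045
```

```bash
python3 st.py
```

```text
t 18.57 yaw 0.7912 key 0.8788 w 0.0045 pos [554.7 100.4 115. ] F tool [-4.74  4.18 -3.8 ] M tool [-0.932 -0.932 -0.355] Mz world 0.351 q7 -1.25 vel7 -0.139 eff7 -0.243
```

Call:
carry_out(deltas=[[2,1.3,-1.5,0,0.02],[2,1.3,-1.5,0,0.04]])

```text
t: 18.82
tool_pos: [0.5549, 0.1003, 0.1151]
ee_rot: [0.017, 0.93, 0.366, -0.005]
ft_force: [-0.1, -6.2, 3.8]
width: 0.0047
```

```bash
python3 st.py
```

```text
t 18.82 yaw 0.7496 key 0.9204 w 0.0047 pos [554.9 100.3 115.1] F tool [-4.36  4.56 -3.53] M tool [-0.865 -0.945 -0.403] Mz world 0.395 q7 -1.29 vel7 -0.136 eff7 -0.268
```

Call:
carry_out(deltas=[[2,1.2,-1.6,0,0.015],[2,1.2,-1.6,0,0.03]])

```text
t: 19.08
tool_pos: [0.555, 0.1004, 0.1151]
ee_rot: [0.019, 0.936, 0.352, -0.005]
ft_force: [0.7, -5.4, 4.7]
width: 0.0044
```

```bash
python3 st.py
```

```text
t 19.07 yaw 0.7184 key 0.9516 w 0.0044 pos [555.  100.4 115.1] F tool [-3.12  4.68 -4.51] M tool [-0.891 -0.794 -0.385] Mz world 0.379 q7 -1.32 vel7 -0.103 eff7 -0.312
```

Call:
carry_out(deltas=[[8,0,0,0,0],[14,0,0,0,0],[20,0,0,0,0],[20,0,0,0,0]])

```text
t: 19.58
tool_pos: [0.5549, 0.1008, 0.1149]
ee_rot: [0.019, 0.936, 0.352, -0.005]
ft_force: [-0.2, 0.1, -0.4]
width: 0.0203
```

```bash
python3 st.py;python3 snap.py w12; python3 m3.py w12
```

```text
t 19.57 yaw 0.7187 key 0.9513 w 0.0203 pos [554.9 100.8 114.9] F tool [-0.09 -0.27  0.41] M tool [-0.016 -0.024 -0.046] Mz world 0.046 q7 -1.32 vel7 0.000 eff7 -0.001
985 ztop 0.13632339968230942
((554.6812133789062, 101.32882690429688), (24.14400863647461, 5.242306709289551), 41.592098236083984)
key centre [555.23058706 101.5754115 ] rect yaw 0.72592014 pca 0.7314339498633702
steel top z [0.10214017 0.10907983 0.11993773] x [-29.10723251 -28.07650839  27.95750648  29.3087289 ]
```

View pics/w12.png

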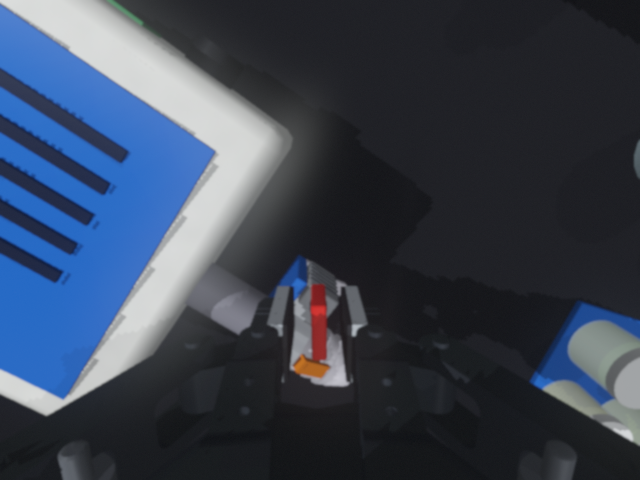

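Call:
carry_out(deltas=[[10,0,0,0,0],[2,0,0,0,0],[2,0,0,0,0],[2,0,0,0,0],[2,0,0,0,0]], grip_force=60)

```text
t: 20.25
tool_pos: [0.5552, 0.1003, 0.1152]
ee_rot: [0.019, 0.936, 0.352, -0.005]
ft_force: [1.2, -2.3, 1.2]
width: 0.0044
```

```bash
python3 st.py
```

```text
t 20.25 yaw 0.7186 key 0.9514 w 0.0044 pos [555.2 100.3 115.2] F tool [-0.64  2.51 -1.09] M tool [-0.492 -0.182 -0.316] Mz world 0.321 q7 -1.32 vel7 0.001 eff7 -0.253
```

Call:
carry_out(deltas=[[2,0,0,0,0.015]])

```text
t: 20.38
tool_pos: [0.5552, 0.0999, 0.1152]
ee_rot: [0.019, 0.939, 0.344, -0.005]
ft_force: [0.3, -2.3, 2.5]
width: 0.0045
```

```bash
python3 st.py
```

```text
t 20.38 yaw 0.7029 key 0.9671 w 0.0045 pos [555.2  99.9 115.2] F tool [-1.29  2.   -2.37] M tool [-0.29  -0.236 -0.316] Mz world 0.314 q7 -1.33 vel7 -0.108 eff7 -0.266
```

Call:
carry_out(deltas=[[2,1,-1.3,0,0.015],[2,1,-1.3,0,0.03]])

```text
t: 20.62
tool_pos: [0.5553, 0.1002, 0.1152]
ee_rot: [0.02, 0.944, 0.33, -0.005]
ft_force: [1.0, -5.6, 3.2]
width: 0.0048
```

```bash
python3 st.py
```

```text
t 20.62 yaw 0.6717 key 0.9983 w 0.0048 pos [555.3 100.2 115.2] F tool [-2.73  5.11 -2.95] M tool [-0.871 -0.579 -0.396] Mz world 0.395 q7 -1.36 vel7 -0.106 eff7 -0.317
```

Run:
```python
from h import *
L=[]
for i in range(6):
    robot.snapshot("wrist"); o=robot.get_obs();M=rot(o["ee_rot"]).as_matrix()
    L.append(np.r_[M.T@o["moment"],M.T@o["ft_force"],yaw(o),o["tool_pos"][:2]*1000]); 
L=np.array(L);print(np.round(L,3));print(L.mean(0).round(3))
```

```text
[[-8.89000e-01 -5.40000e-01 -4.06000e-01 -2.04800e+00  4.36700e+00
  -2.12800e+00  6.71000e-01  5.55278e+02  1.00202e+02]
 [-9.68000e-01 -5.57000e-01 -3.75000e-01 -2.86000e+00  5.73200e+00
  -2.36000e+00  6.72000e-01  5.55249e+02  1.00201e+02]
 [-9.27000e-01 -5.47000e-01 -3.86000e-01 -2.76900e+00  4.87000e+00
  -2.55800e+00  6.72000e-01  5.55288e+02  1.00229e+02]
 [-8.94000e-01 -5.47000e-01 -3.94000e-01 -2.35500e+00  5.03100e+00
  -2.04400e+00  6.72000e-01  5.55269e+02  1.00202e+02]
 [-9.09000e-01 -5.50000e-01 -3.37000e-01 -2.47800e+00  5.91800e+00
  -3.56600e+00  6.72000e-01  5.55289e+02  1.00235e+02]
 [-9.28000e-01 -5.62000e-01 -3.81000e-01 -2.98700e+00  4.38600e+00
  -1.37100e+00  6.72000e-01  5.55285e+02  1.00232e+02]]
[-9.19000e-01 -5.50000e-01 -3.80000e-01 -2.58300e+00  5.05100e+00
 -2.33800e+00  6.72000e-01  5.55276e+02  1.00217e+02]
```

Call:
carry_out(deltas=[[2,1.2,-1.8,0,0.01],[2,1.2,-1.8,0,0.02]])

```text
t: 21.18
tool_pos: [0.5553, 0.1004, 0.1152]
ee_rot: [0.022, 0.947, 0.32, -0.005]
ft_force: [1.6, -6.3, 3.1]
width: 0.0045
```

```bash
python3 st.py
python3 - <<'E'
from h import *
L=[]
for i in range(6):
    robot.snapshot("wrist"); o=robot.get_obs();M=rot(o["ee_rot"]).as_matrix()
    L.append(np.r_[M.T@o["moment"],M.T@o["ft_force"],yaw(o),o["tool_pos"][:2]*1000]); 
L=np.array(L);print(np.round(L[:,2],3));print(L.mean(0).round(3))
E
```

```text
t 21.18 yaw 0.6505 key 1.0195 w 0.0045 pos [555.3 100.4 115.2] F tool [-2.57  6.11 -2.82] M tool [-1.162 -0.639 -0.451] Mz world 0.454 q7 -1.38 vel7 -0.069 eff7 -0.364
[-0.374 -0.399 -0.352 -0.366 -0.408 -0.422]
[-1.13300e+00 -6.81000e-01 -3.87000e-01 -2.83600e+00  6.01700e+00
 -2.81900e+00  6.51000e-01  5.55300e+02  1.00368e+02]
```

Call:
carry_out(deltas=[[6,0,0,0,0],[14,0,0,0,0],[25,0,0,0,0],[25,0,0,0,0]])

```text
t: 21.98
tool_pos: [0.5551, 0.101, 0.1151]
ee_rot: [0.021, 0.947, 0.32, -0.005]
ft_force: [0.4, 0.5, 0.4]
width: 0.0252
```

Call:
carry_out(deltas=[[25,0,0,-8,0],[25,0,0,-20,0],[25,0,0,-45,0],[25,0,0,-75,0],[25,0,0,-75,0]])

```text
t: 22.6
tool_pos: [0.5565, 0.1052, 0.1934]
ee_rot: [0.021, 0.947, 0.32, -0.002]
ft_force: [-0.1, -0.0, -0.2]
width: 0.0249
```

```bash
python3 st.py;python3 snap.py w13; python3 m3.py w13
```

```text
t 22.60 yaw 0.6511 key 1.0189 w 0.0249 pos [556.5 105.2 193.4] F tool [-0.12 -0.06  0.18] M tool [0.084 0.09  0.024] Mz world -0.022 q7 -1.34 vel7 -0.005 eff7 0.024
383 ztop 0.13686266850563364
((531.7601318359375, 69.89825439453125), (100.30937194824219, 9.997782707214355), 53.56144714355469)
key centre [552.71022283  98.00746571] rect yaw 0.93482345 pca 0.9285685815991671
steel top z [0.10259061 0.10953049 0.11024639] x [-28.6437943  -26.59541649  26.86202535  29.01277005]
```

View pics/w13.png

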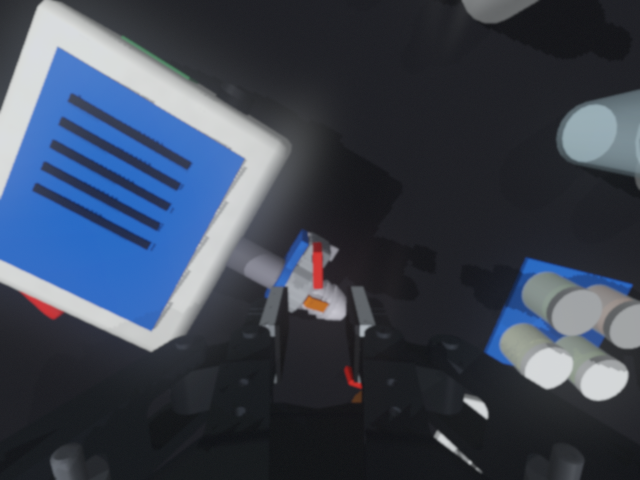

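Call:
carry_out(deltas=[[25,-8,10,0,-0.15],[25,-16,20,0,-0.33],[25,-20,30,0,-0.5],[25,-20,30,0,-0.68],[25,-20,30,0,-0.85],[25,-20,30,0,-1.02],[25,-20,30,0,-1.02],[25,-20,30,0,-1.02]])

```text
t: 23.65
tool_pos: [0.5574, 0.0685, 0.1927]
ee_rot: [0.017, 0.671, 0.741, -0.014]
ft_force: [-1.1, -0.5, 0.1]
width: 0.0251
```

```bash
python3 st.py;python3 snap.py w14; python3 m3.py w14
python3 - <<'E'
from h import *
import pickle
o=pickle.load(open("pics/w14.pkl","rb"));c,T=camT("wrist",o)
p=cv2.imread("pics/w14.png")[:,:,::-1].copy();d=np.load("pics/w14.npy");h=masks(p);P=cloud(c,T,d)
S=np.array([0.5227,0.0968]);ex=np.array([np.cos(1.67),np.sin(1.67)]);ey=np.array([-ex[1],ex[0]])
X=(P[...,:2]-S)@ex*1000;Y=(P[...,:2]-S)@ey*1000;Z=P[...,2]*1000
b=(h[...,0]>100)&(h[...,0]<130)&(h[...,1]>120)&(h[...,2]>60)&(abs(X)<30)&(abs(Y)<45)&(Z>95)&(Z<118)
print("blue X",np.percentile(X[b],[1,5,95,99]))
s=(h[...,1]<60)&(X>-9.5)&(X<9.5)&(abs(Y)<40)
for lo,hi in [(-36,-25),(-20,-10),(-10,0),(0,10),(10,18)]:
    m=(h[...,1]<60)&(X>-20)&(X<12)&(Y>lo)&(Y<hi)&(Z>(104 if lo==-36 else 106.5 if abs(lo+hi)<12 else 100))&(Z<116)
    if m.sum()>10: print(lo,hi,m.sum(),"X",np.percentile(X[m],[2,5,50,95,98]),"Z",np.percentile(Z[m],[50,98]))
cv2.imwrite("pics/w14z.png",cv2.resize(p[200:400,220:460,::-1],(720,600),interpolation=2))
E
```

```text
t 23.65 yaw 1.6689 key 0.0011 w 0.0251 pos [557.4  68.5 192.7] F tool [-0.39 -1.16 -0.11] M tool [-0.03   0.013 -0.04 ] Mz world 0.041 q7 -0.34 vel7 0.009 eff7 -0.005
546 ztop 0.1366055078220834
((553.3065185546875, 100.68577575683594), (23.63479995727539, 6.1384124755859375), 38.172916412353516)
key centre [553.3060004  100.73029377] rect yaw 0.666244 pca 0.670791097071882
steel top z [0.10255422 0.10964197 0.11053678] x [-28.60112308 -25.11687332  26.60935142  29.11882517]
blue X [ 8.14972606  8.66793999 13.7805773  13.91526304]
-36 -25 169 X [-7.13286829  0.56516333  5.17697265  7.63803807  7.6673637 ] Z [108.5062384  115.29440559]
-20 -10 391 X [-8.29656002 -7.72319782 -0.51622941  6.68462176  7.26383739] Z [104.11877761 107.86918587]
-10 0 394 X [-8.08625648 -7.68968077 -0.38777068  6.72710145  7.15103991] Z [108.89480696 110.52344454]
0 10 346 X [-11.51889632  -7.87667454  -0.51718731   6.49732181   7.0797191 ] Z [108.63416351 110.36336925]
10 18 214 X [-9.97783288 -7.94654913 -0.69692888  6.47127689  6.97586272] Z [103.69847672 106.90753915]
```

View pics/w14.png

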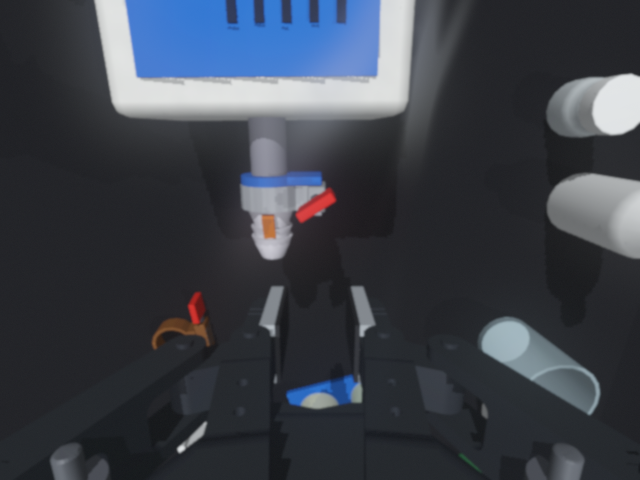

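Run:
```python
from h import *
import pickle
from scipy.optimize import least_squares
for n in ["w9","w13","w14"]:
    o=pickle.load(open(f"pics/{n}.pkl","rb"));c,T=camT("wrist",o)
    p=cv2.imread(f"pics/{n}.png")[:,:,::-1].copy();d=np.load(f"pics/{n}.npy");h=masks(p);P=cloud(c,T,d)
    S=np.array([0.5227,0.0968]);ex=np.array([np.cos(1.67),np.sin(1.67)]);ey=np.array([-ex[1],ex[0]])
    X=(P[...,:2]-S)@ex*1000;Y=(P[...,:2]-S)@ey*1000;Z=P[...,2]*1000
    def fit(m,r):
        q=np.c_[Y[m],Z[m]]
        f=least_squares(lambda a:np.hypot(q[:,0]-a[0],q[:,1]-a[1])-r,[0,89],loss="soft_l1");return m.sum(),f.x.round(2),round(np.median(abs(f.fun)),2)
    print(n,"band",fit((h[...,1]<60)&(abs(X)<6)&(Y>-14)&(Y<20)&(Z>95)&(Z<115),21))
    pipe=(X>18)&(X<46)&(abs(Y)<13)&(Z>93)&(Z<115)
    print("  pipe Y",[ (np.percentile(Y[pipe],[1,99])).round(1)], "topZ",np.percentile(Z[pipe],98).round(1))
    org=(h[...,0]>5)&(h[...,0]<22)&(h[...,1]>130)&(h[...,2]>100)&(abs(X)<60)&(abs(Y)<10)&(Z>95)
    print("  barb Y",np.percentile(Y[org],[2,50,98]).round(1) if org.sum()>5 else None)
    red=((h[...,0]<8)|(h[...,0]>172))&(h[...,1]>150)&(h[...,2]>80)&(P[...,2]>0.132)&(abs(X)<20)&(abs(Y+31)<16)
    print("  key X,Y",X[red].mean().round(2),Y[red].mean().round(2),np.percentile(Z[red],95))
```

```text
w9 band (np.int64(921), array([-4.000e-02,  8.829e+01]), np.float64(0.34))
  pipe Y [array([-10.7,  11.5])] topZ 102.9
  barb Y [-3.5 -0.2  3. ]
  key X,Y 0.67 -30.46 136.03005701530594
w13 band (np.int64(470), array([-1.54, 88.5 ]), np.float64(0.39))
  pipe Y [array([-11.8,   9.9])] topZ 103.0
  barb Y [-4.3 -0.8  2.8]
  key X,Y 0.08 -32.61 137.03548905438532
w14 band (np.int64(892), array([-1.02, 88.49]), np.float64(0.4))
  pipe Y [array([-11. ,  11.5])] topZ 102.8
  barb Y [-3.4 -0.2  2.8]
  key X,Y 0.81 -30.89 136.63016632968066
```

```bash
python3 - <<'E'
import cv2,numpy as np
for n,(x0,y0,x1,y1) in {"w9":(250,170,400,320),"w14":(215,110,365,260)}.items():
    a=cv2.imread(f"pics/{n}.png")[y0:y1,x0:x1]; cv2.imwrite(f"pics/{n}q.png",cv2.resize(a,(600,600),interpolation=2))
E
python3 - <<'E'
from h import *
import pickle
S=np.array([0.5227,0.0968]);ex=np.array([np.cos(1.67),np.sin(1.67)]);ey=np.array([-ex[1],ex[0]])
for n in ["w9","w14"]:
    o=pickle.load(open(f"pics/{n}.pkl","rb"));c,T=camT("wrist",o)
    p=cv2.imread(f"pics/{n}.png").astype(float).mean(2)
    print(n)
    for nm,x,z,l,r in [("band",-3,.089,-21,None),("band",2,.089,-21,None),("pipe",22,.09,-12,12),("pipe",28,.09,-12,12),("tip",-36,.09,-12,12),("tip",-38,.09,-11,11),("shoulderR",10.5,.09,-21,None)]:
        ys=np.arange(-34,34,0.25)/1000
        W=np.array([[*(S+ex*x/1000+ey*y),z] for y in ys])
        uv=proj(c,T,W).astype(np.float32)
        s=cv2.remap(p.astype(np.float32),uv[:,0],uv[:,1],cv2.INTER_LINEAR).ravel()
        g=np.gradient(cv2.GaussianBlur(s[None],(7,1),0).ravel())
        # +y edge: strongest falling; -y edge: strongest rising
        hi=(ys>0.005)&(ys<0.03); lo=(ys<-0.005)&(ys>-0.022)
        print("  ",nm,x,"edge+y %.2f"%(ys[hi][np.argmin(g[hi])]*1000),"edge-y %.2f"%(ys[lo][np.argmax(g[lo])]*1000))
E
```

```text
w9
   band -3 edge+y 21.50 edge-y -12.50
   band 2 edge+y 21.50 edge-y -12.50
   pipe 22 edge+y 12.00 edge-y -11.50
   pipe 28 edge+y 12.00 edge-y -11.50
   tip -36 edge+y 12.50 edge-y -12.25
   tip -38 edge+y 11.50 edge-y -11.50
   shoulderR 10.5 edge+y 19.25 edge-y -5.25
w14
   band -3 edge+y 20.75 edge-y -11.50
   band 2 edge+y 20.75 edge-y -11.50
   pipe 22 edge+y 12.50 edge-y -11.25
   pipe 28 edge+y 12.50 edge-y -11.00
   tip -36 edge+y 12.50 edge-y -11.75
   tip -38 edge+y 11.75 edge-y -11.00
   shoulderR 10.5 edge+y 19.75 edge-y -16.25
```

View pics/w9q.png

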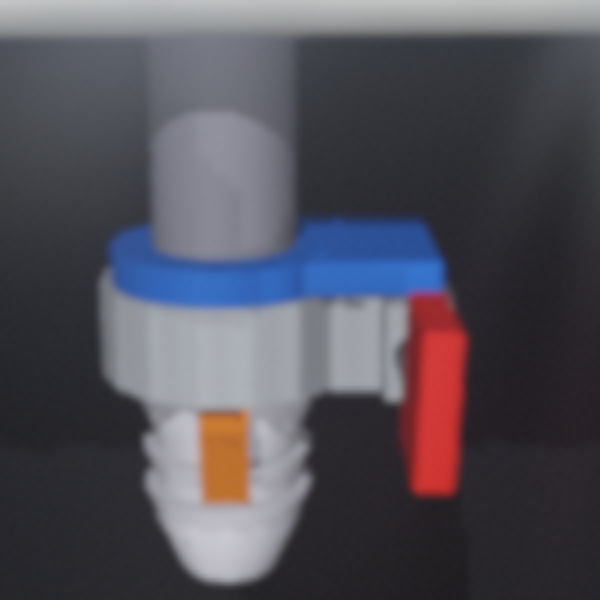

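View pics/w14q.png

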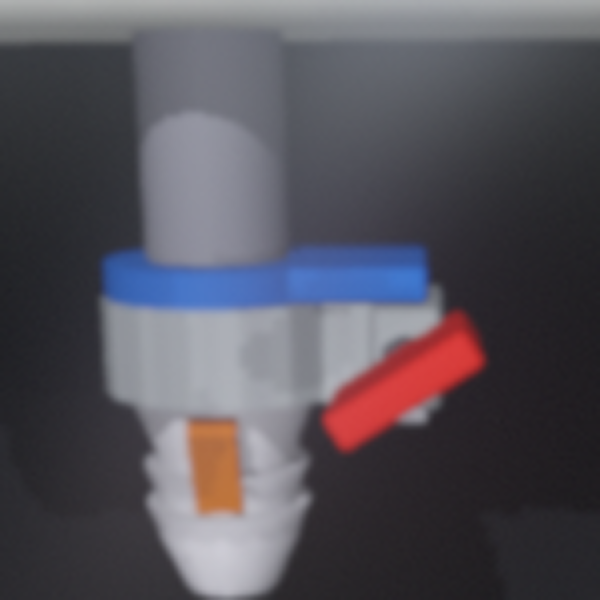

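```bash
python3 -c "
from h import *
print(rot(robot.get_obs()['ee_rot']).as_matrix()[:,2])
to([0.555,0.101,0.116],0.653); to([0.556,0.103,0.185],0.653)"
```

```text
[ 0.00617837 -0.04300581 -0.99905572]
t 23.70 pos [0.5575 0.0685 0.1928] yaw 1.6693 w 0.0251 tilt [ 0.0062 -0.043  -0.9991]
delta mm [35.8  0.6 75.3] turn 1.016 F [ 0.55 -0.28  0.7 ] M [ 0.095 -0.01   0.031]
t 23.70 pos [0.5575 0.0685 0.1928] yaw 1.6693 w 0.0251 tilt [ 0.0062 -0.043  -0.9991]
delta mm [34.7  1.9  6.3] turn 1.016 F [ 0.55 -0.28  0.7 ] M [ 0.095 -0.01   0.031]
```

Call:
carry_out(deltas=[[25,10,1,3,0.17],[25,20,2,6,0.35],[25,34,2,6,0.53],[25,35,2,6,0.71],[25,35,2,6,0.88],[25,35,2,6,1.016],[25,35,2,6,1.016],[25,35,2,6,1.016]])

```text
t: 24.7
tool_pos: [0.556, 0.1034, 0.1853]
ee_rot: [0.021, 0.947, 0.322, -0.004]
ft_force: [0.4, -0.5, -0.1]
width: 0.0248
```

```bash
python3 -c "
from h import *
to([0.555,0.101,0.1155],0.653)"; python3 snap.py w15
```

```text
t 24.70 pos [0.556  0.1034 0.1853] yaw 0.6547 w 0.0248 tilt [ 0.0062 -0.043  -0.9991]
delta mm [-0.8 -1.3 69.8] turn 0.002 F [ 0.45 -0.45 -0.13] M [ 0.055  0.02  -0.013]
```

View pics/w15.png

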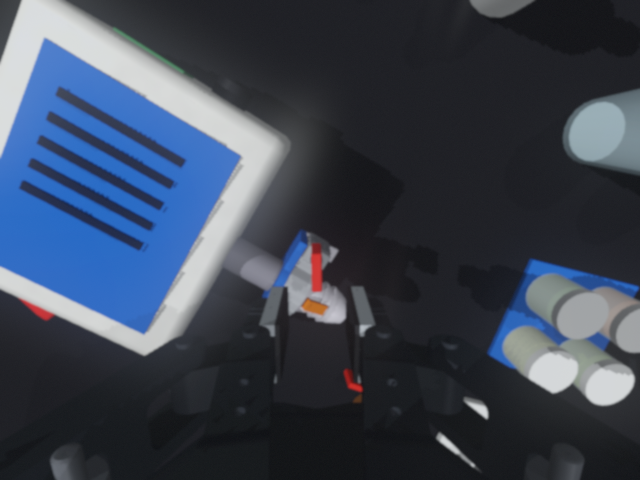

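Call:
carry_out(deltas=[[22,-0.8,-1.3,30,0],[22,-0.8,-1.3,55,0],[22,-0.8,-1.3,70,0],[22,-0.8,-1.3,70,0]])

```text
t: 25.25
tool_pos: [0.5545, 0.1006, 0.1144]
ee_rot: [0.021, 0.947, 0.322, -0.005]
ft_force: [-0.1, 0.4, 0.5]
width: 0.0219
```

```bash
python3 st.py; python3 snap.py w16; cd pics; python3 -c "
import cv2;a=cv2.imread('w16.png');cv2.imwrite('w16z.png',cv2.resize(a[240:400,220:420],(750,600),interpolation=2))"
```

```text
t 25.25 yaw 0.6544 key 1.0156 w 0.0219 pos [554.5 100.6 114.4] F tool [ 0.11 -0.34 -0.53] M tool [ 0.039  0.025 -0.039] Mz world 0.039 q7 -1.38 vel7 0.001 eff7 -0.014
```

View pics/w16z.png

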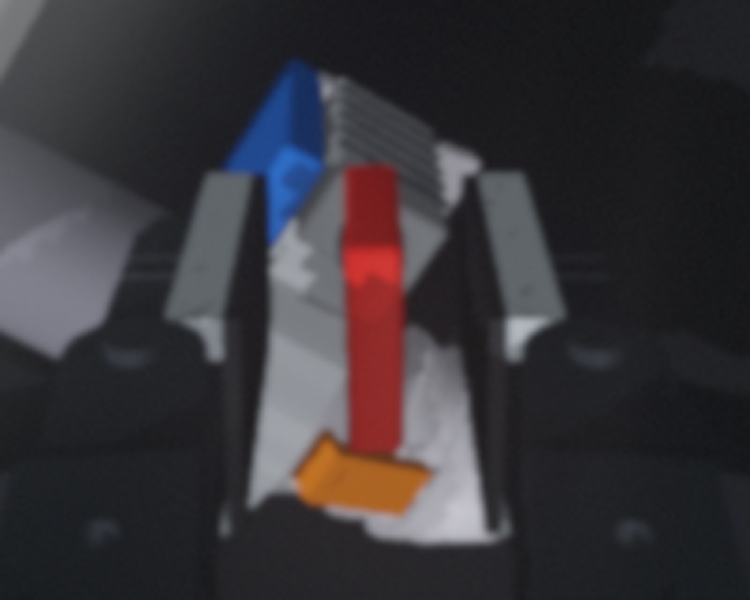

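Call:
carry_out(deltas=[[8,0,0,-0.5,0],[2,0,0,-0.5,0],[2,0,0,-0.5,0],[2,0,0,-0.5,0]], grip_force=60)

```text
t: 25.8
tool_pos: [0.5562, 0.1009, 0.117]
ee_rot: [0.022, 0.947, 0.322, -0.003]
ft_force: [0.8, -1.6, 5.4]
width: 0.0046
```

```bash
python3 st.py
```

```text
t 25.80 yaw 0.6546 key 1.0154 w 0.0046 pos [556.2 100.9 117. ] F tool [-0.44  1.94 -5.31] M tool [-0.248 -0.175 -0.288] Mz world 0.286 q7 -1.37 vel7 -0.001 eff7 -0.219
```

Call:
carry_out(deltas=[[2,1.0,-1.5,0,0.006],[2,1.0,-1.5,0,0.012]])

```text
t: 26.05
tool_pos: [0.5563, 0.1009, 0.1171]
ee_rot: [0.023, 0.949, 0.316, -0.003]
ft_force: [0.2, -5.7, 5.1]
width: 0.0045
```

```bash
python3 st.py
```

```text
t 26.05 yaw 0.6422 key 1.0278 w 0.0045 pos [556.3 100.9 117.1] F tool [-3.36  4.94 -4.8 ] M tool [-0.796 -0.642 -0.398] Mz world 0.387 q7 -1.39 vel7 -0.042 eff7 -0.390
```

Call:
carry_out(deltas=[[2,1.0,-1.5,0,0.006],[2,1.0,-1.5,0,0.012]])

```text
t: 26.3
tool_pos: [0.5563, 0.101, 0.1171]
ee_rot: [0.024, 0.951, 0.31, -0.003]
ft_force: [0.7, -5.3, 4.1]
width: 0.0044
```

```bash
python3 st.py
python3 - <<'E'
from h import *
L=[]
for i in range(6):
    robot.snapshot("wrist"); o=robot.get_obs();M=rot(o["ee_rot"]).as_matrix()
    L.append(np.r_[M.T@o["moment"],M.T@o["ft_force"],yaw(o),o["tool_pos"]*1000]); 
L=np.array(L);print(np.round(L[:,2],3));print(L.mean(0).round(3))
E
```

```text
t 26.30 yaw 0.6296 key 1.0404 w 0.0044 pos [556.3 101.  117.1] F tool [-2.67  4.83 -3.87] M tool [-0.895 -0.753 -0.44 ] Mz world 0.426 q7 -1.40 vel7 -0.041 eff7 -0.394
[-0.392 -0.398 -0.376 -0.45  -0.408 -0.409]
[-9.10000e-01 -6.73000e-01 -4.05000e-01 -2.47300e+00  4.72200e+00
 -4.09700e+00  6.30000e-01  5.56295e+02  1.01018e+02  1.17127e+02]
```

Call:
carry_out(deltas=[[6,0,0,0,0],[14,0,0,0,0],[25,0,0,0,0],[25,0,0,0,0]])

```text
t: 27.1
tool_pos: [0.556, 0.1016, 0.1169]
ee_rot: [0.024, 0.95, 0.31, -0.004]
ft_force: [0.5, -0.4, 0.1]
width: 0.0251
```

Call:
carry_out(deltas=[[25,0,0,-8,0],[25,0,0,-20,0],[25,0,0,-45,0],[25,0,0,-80,0],[25,0,0,-90,0],[25,0,0,-90,0]])

```text
t: 27.85
tool_pos: [0.5555, 0.1059, 0.2076]
ee_rot: [0.024, 0.95, 0.31, -0.003]
ft_force: [0.1, 0.1, -1.2]
width: 0.0251
```

Call:
carry_out(deltas=[[25,-8,10,0,-0.15],[25,-16,20,0,-0.33],[25,-20,30,0,-0.5],[25,-20,30,0,-0.68],[25,-20,30,0,-0.85],[25,-20,30,0,-1.04],[25,-20,30,0,-1.04],[25,-20,30,0,-1.04]])

```text
t: 28.85
tool_pos: [0.5566, 0.0697, 0.2085]
ee_rot: [0.019, 0.672, 0.74, -0.015]
ft_force: [-0.3, 0.9, -0.3]
width: 0.0254
```

```bash
python3 st.py;python3 snap.py w17; sed -i 's/print("key centre"/print("key centre"/' m3.py; python3 m3.py w17
python3 - <<'E'
from h import *
import pickle
o=pickle.load(open("pics/w17.pkl","rb"));c,T=camT("wrist",o)
p=cv2.imread("pics/w17.png")[:,:,::-1].copy();d=np.load("pics/w17.npy");h=masks(p);P=cloud(c,T,d)
S=np.array([0.5227,0.0968]);ex=np.array([np.cos(1.67),np.sin(1.67)]);ey=np.array([-ex[1],ex[0]])
X=(P[...,:2]-S)@ex*1000;Y=(P[...,:2]-S)@ey*1000;Z=P[...,2]*1000
for lo,hi in [(-20,-10),(-10,0),(0,10),(10,18)]:
    m=(h[...,1]<60)&(X>-20)&(X<12)&(Y>lo)&(Y<hi)&(Z>(106.5 if abs(lo+hi)<12 else 100))&(Z<116)
    print(lo,hi,"X",np.percentile(X[m],[5,50,95]))
p2,_=robot.snapshot("scene");cv2.imwrite("pics/scene1.png",p2[:,:,::-1])
E
```

```text
t 28.85 yaw 1.6676 key 0.0024 w 0.0254 pos [556.6  69.7 208.5] F tool [ 0.93 -0.24  0.23] M tool [ 0.012  0.02  -0.012] Mz world 0.012 q7 -0.32 vel7 0.009 eff7 -0.001
467 ztop 0.13661436716357422
((553.3642578125, 100.73111724853516), (23.658119201660156, 6.137023448944092), 37.44456100463867)
key centre [553.43892062 100.80683886] rect yaw 0.6535303 pca 0.6569491791578246
steel top z [0.10260746 0.10963943 0.11041817] x [-28.63155088 -25.19692044  26.47303656  29.01936595]
-20 -10 X [-7.71598023 -0.300966    6.82025992]
-10 0 X [-7.72689114 -0.23434666  6.82881263]
0 10 X [-8.15437882 -0.52626522  6.75740091]
10 18 X [-8.67247013 -0.87051128  6.4563819 ]
```

View pics/w17.png

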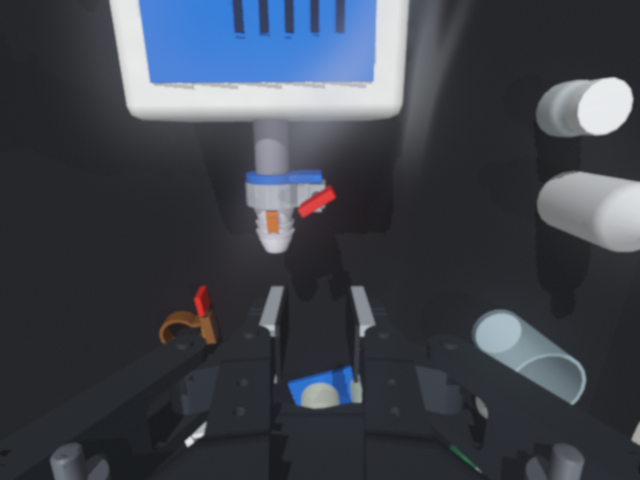

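View pics/scene1.png

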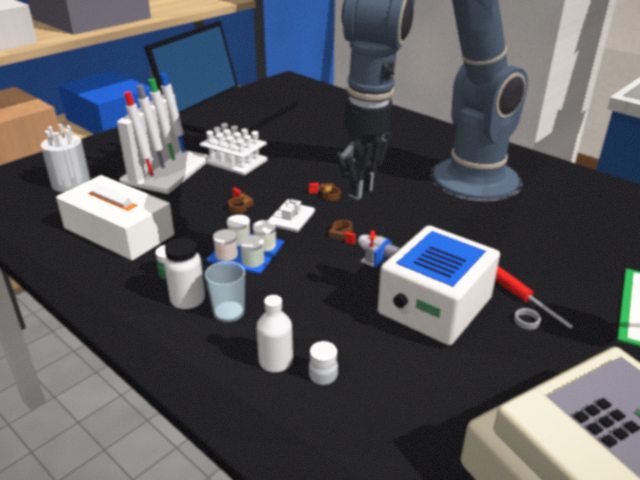

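```bash
python3 -c "
from h import *
print(robot.close_job())"
```

```text
the job is handed in; nothing more can be done
None
```

I slid the steel band clamp over the barbs onto the stub, up against the blue shoulder with the key upright. I then tightened it to a torque that reads as snug, let go, and handed the job in at about 29 s. No verdict was reported.

- **Seating:** The barbs gave way at a few newtons (largest reading about 3 N, taken only between moves). I pressed the shoulder with about 6–7 N, well under the 40 N limit. The last picture shows the clamp square on the stub, within 1 mm of the fully home position. No other bench item showed any movement in the last pictures.
- **Tightening:** I turned the key in small steps to about 1.01–1.04 rad, letting go and retaking it twice partway. The torque began to climb at roughly 0.8 rad. The last readings averaged 0.405 N m at a standstill and 0.40–0.44 N m while turning. That is about 0.13–0.15 N m above the stated 0.27 N m drag, inside the 0.10–0.17 snug band. Each torque reading carries about 0.03 N m of noise.

**Checks that disagreed:**
- **Sideways shift:** The camera showed the band drawn only about 1 mm sideways, while the hand suggested about 2 mm. I retook the key because of this, and the torque was still there.
- **Key angle:** The last small turn read 0.026 rad at the hand but about 0.014 rad at the key in the camera.
- **Free drag:** I measured it at about 0.29 N m, slightly above the stated 0.27. If 0.29 is right, the margin above drag is nearer 0.12–0.13 N m, still snug.
- **Tool tilt:** The tool had tilted about 0.04 rad by the end, from pushing the clamp toward the shoulder while turning. It did no visible harm.

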